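# Gauge an angle bracket's outside corner and fillet with radius templates

### The job

Gauge the steel angle bracket that lies straight in front of you, beside the templates (not the other one, waiting to the right behind the gauge stand), with the radius templates: of the two hollow ones find the one that matches its rounded outside corner, of the two nosed ones the one that matches its inside fillet, and slide each one flat along the bench up to its curve until it is fully home, touching all round, square to the bracket and no longer able to rock. Leave both lying there, with the two templates that do not fit lying flat on the bench clear of that bracket. Be gentle: do not shove either bracket out of place, and leave the tools and other things on the bench where they are.

Things in the scene. Friction and masses are not known exactly. Their poses are not given: they have to be found in the camera images.
- hollow_large: Radius template with a hollow working end: flat dark steel plate 80 x 74 x 8 mm with an upright wooden grip bar on top; loose, about 0.26 kg, lies flat at any yaw. Origin: middle of the underside; the plate runs from x = -40 to +40 mm, working end at +x; z up. Grip bar: 44 mm long along x, 14 mm wide, from 8 to 44 mm above the underside, middle at x = -13 mm, y = 0.
- hollow_large_arc (a point): Centre of curvature of hollow_large's working end, on its x axis at x = 55.1 mm, 4 mm above the underside. The sharp corner of the notch is rounded to 34 mm radius: it fits an outside corner of 34 mm. Axes as the body's. Notch of 90 degrees, open to +x, 66 mm wide at the mouth, about the x axis; its sharp corner would lie at x = 7 mm.
- hollow_small: Radius template with a hollow working end: flat dark steel plate 80 x 74 x 8 mm with an upright wooden grip bar on top; loose, about 0.26 kg, lies flat at any yaw. Origin: middle of the underside; the plate runs from x = -40 to +40 mm, working end at +x; z up. Grip bar: 44 mm long along x, 14 mm wide, from 8 to 44 mm above the underside, middle at x = -13 mm, y = 0.
- hollow_small_arc (a point): Centre of curvature of hollow_small's working end, on its x axis at x = 26.8 mm, 4 mm above the underside. The sharp corner of the notch is rounded to 14 mm radius: it fits an outside corner of 14 mm. Axes as the body's. Notch of 90 degrees, open to +x, 66 mm wide at the mouth, about the x axis; its sharp corner would lie at x = 7 mm.
- nose_large: Radius template with a nosed working end: flat dark steel plate 80 x 56 x 8 mm with an upright wooden grip bar on top; loose, about 0.26 kg, lies flat at any yaw. Origin: middle of the underside; the plate runs from x = -40 to +40 mm, working end at +x; z up. Grip bar: 44 mm long along x, 14 mm wide, from 8 to 44 mm above the underside, middle at x = -13 mm, y = 0.
- nose_large_arc (a point): Centre of curvature of nose_large's working end, on its x axis at x = 4.4 mm, 4 mm above the underside. The sharp tip of the nose is rounded to 28 mm radius: it fits an inside fillet of 28 mm. Axes as the body's. Square point of 90 degrees about the x axis, flats from x = 16 mm; its sharp tip would lie at x = 44 mm.
- nose_small: Radius template with a nosed working end: flat dark steel plate 80 x 56 x 8 mm with an upright wooden grip bar on top; loose, about 0.26 kg, lies flat at any yaw. Origin: middle of the underside; the plate runs from x = -40 to +40 mm, working end at +x; z up. Grip bar: 44 mm long along x, 14 mm wide, from 8 to 44 mm above the underside, middle at x = -13 mm, y = 0.
- nose_small_arc (a point): Centre of curvature of nose_small's working end, on its x axis at x = 29.9 mm, 4 mm above the underside. The sharp tip of the nose is rounded to 10 mm radius: it fits an inside fillet of 10 mm. Axes as the body's. Square point of 90 degrees about the x axis, flats from x = 16 mm; its sharp tip would lie at x = 44 mm.
- bracket_p: Heavy dark steel angle bracket, an L lying flat: two arms at 90 degrees, each 115 mm long outside, 50 mm wide, 32 mm thick; 2.3 kg, loose, slides if pushed with over 10 N. Origin: on the underside; its x axis halves the angle and points from the elbow to the open side; sharp outside corner would lie at x = -60 mm, sharp inside corner at x = +10.7 mm. To gauge if straight ahead (y over -0.1 m); the other is at the right (y under -0.2 m).
- bracket_p_outer (a point): Centre of curvature of bracket_p's outside corner (34 mm radius), on its x axis at x = -11.9 mm, 4 mm above the underside. Axes as the body's.
- bracket_p_inner (a point): Centre of curvature of bracket_p's inside fillet (10 mm radius), on its x axis at x = 24.9 mm, 4 mm above the underside. Axes as the body's.
- bracket_q: Heavy dark steel angle bracket, an L lying flat: two arms at 90 degrees, each 115 mm long outside, 50 mm wide, 32 mm thick; 2.3 kg, loose, slides if pushed with over 10 N. Origin: on the underside; its x axis halves the angle and points from the elbow to the open side; sharp outside corner would lie at x = -60 mm, sharp inside corner at x = +10.7 mm. To gauge if straight ahead (y over -0.1 m); the other is at the right (y under -0.2 m).
- bracket_q_outer (a point): Centre of curvature of bracket_q's outside corner (14 mm radius), on its x axis at x = -40.2 mm, 4 mm above the underside. Axes as the body's.
- bracket_q_inner (a point): Centre of curvature of bracket_q's inside fillet (28 mm radius), on its x axis at x = 50.3 mm, 4 mm above the underside. Axes as the body's.
- weight_small_3: Bystander: slotted steel disc weight, 60 mm across, 12 mm high; origin under its middle.
- thread_tape: Bystander: roll of black tape, 62 mm across, 19 mm high; origin under its middle. Near it the gauge stand: a base plate 80 mm high with posts to 0.2 m and gauges to 0.37 m, its left edge running from (0.30, 0.03) to (0.60, -0.14) in x, y.
- spanner_13: Bystander: combination spanner, 153 mm long along its y, up to 28 mm wide, 9 mm high; origin under its middle. Just beyond it stands a grey cabinet 0.25 m high, its long face running from (0.56, 0.43) to (0.90, 0.23) in x, y, with a crank at its front.
- marker: Bystander: marker pen, 135 mm long along its y, 17 mm thick; origin under its middle.
- hex_key: Bystander: hexagon key, 98 mm long along its y, 29 mm wide, 5 mm high; origin under its middle.

How it is judged:
By the outcome, as a careful person would: the job done as asked, in the order asked, and still so for the second after the job is handed in, with the robot touching nothing.
It also fails if it takes over 72 s, if anything falls off the work surface, if the arm or the gripper's body presses on something with over 40 N, if the wrist force passes 120 N, or if a joint passes its speed limit or range.

### The arm

A 6-joint arm with a two-finger parallel gripper is mounted at the origin on a cart in front of the work surface, level with it; the furniture and walls round the work are solid. World frame = base frame: x ahead of the robot, y to its left, z up, the work surface at z = 0. Lengths are in m, angles in degrees, forces in N, time in s.
With the tool pointing down it reaches from about 0.375 to 0.9 m from the base axis. Payload 3.1 kg.
Tool frame: the origin (TCP) lies at the very end of the fingers, on their centre line; the grasp point (between the pads) lies 19 mm behind it; z points along the fingers, x is the direction in which the jaws open and shut, and the axes are right-handed (so a half turn about z gives the same grasp; the last joint's range is limited). The gripper opens to 87 mm and grips with 3 to 60 N. Pads are 19 mm wide; open, the fingers measure 117 mm over their backs; the gripper's body (75 mm by 190 mm) begins 51 mm behind the grasp point.
Start: joints at [64.143, 30.224, 82.088, -0, 67.689, -10.227], TCP at [0.168, 0.602, 0.223] pointing down, gripper open.
Joint ranges: [-176.69, 176.69], [-43.24, 126.21], [12.49, 139.97], [-82, 262], [0, 151.66], [-163.58, 163.58]. Speed limits (degrees/s): [159.86, 159.86, 180, 180, 180, 180].

### API

Orientations are given as a 3x3 rotation matrix whose columns are the frame's x, y, z axes.
In Python, from rig import bot gives the robot as it stands.
- The arm moves only by the tool arm_command, never from a script. Its argument "plan" is a list of rows, each an object of numbers: "claw": the opening, from 0 (shut) to 1 (fully open); "dx", "dy", "dz": the shift along the tool's x, y, z in cm; "twist": the turn about the tool's z in degrees. A call has 1 to 8 rows; each row is the pose to reach, as a shift and turn from the pose measured when the call began, along the tool's axes at that moment; what a row does not reach only later rows make up. A row lasts 1/12 s, in which the tool goes at most 41.7 mm and 7.16 degrees, less where a joint would pass 70% of its speed; a pose out of reach is approached as far as the arm can. A call with a gripper value outside its range is refused whole. The fingers move at their own pace and stop on an object; the grip force is fixed at half the most. Time passes only in rows, so rows that repeat a pose let the fingers close. It gives the time, the measured TCP pose, the force and the opening at its end, in the units of the state.
- bot.read_state(): the state, without advancing time (a new reading comes with each control period).
- bot.capture(name): name is "scene" or "top"; returns the picture (400x640x3 uint8, red, green, blue); there is no depth.
- bot.calibration(name): a dict with "intrinsics" (3x3 intrinsics, pixels), "k1" (the pictures are not rectified: a ray, as slopes to the right and down, at radius r is drawn at 1 + k1 r^2 times it, then the intrinsics apply), "rvec" (rotation vector, rad) and "tvec" (3), from world to camera coordinates, as OpenCV has them. Camera axes: x right, y down, z forward; pixel columns grow to the right and rows downward; lengths in m; the calibration is good to about 2 mm. A picture is of the moment at which its call begins. calibration takes no time and is no camera call.
- bot.hand_in(): hands the job in, once; it reports no verdict.
The state is a dict: "time_s": time; "joint_positions": joint angles; "qvel": joint speeds; "tau": joint torques, N m; "position": TCP position; "tcp_rot": TCP orientation; "force": force on the tool from outside, world axes, zero at the start; "moment": the same for the moment, N m; "opening": opening from 0.0 (shut) to 1.0 (fully open).
Only numpy, scipy, OpenCV 4.12 (cv2) and the standard library are available. Lean on these libraries where they do the work, as an engineer would, in place of code of your own. Each camera call takes 0.05 s, during which the arm holds its last target.

## Working session

There is one attempt and no reset: what is moved stays moved. The work goes in short steps, Python scripts to look and compute and a tool call to move; the robot and the scene stay as the last step left them, time stands still between calls to the robot, and variables do not carry over. Pictures are saved under pics/ and viewed, and the job is handed in when it is done.

Besides the shell and the picture viewer there is one more tool, called after ">>>" as name([rows], argument=value, ...), one row to a line, values as JSON. arm_command: Moves the arm, as the interface text tells. Its arguments: {"type":"object","properties":{"plan":{"type":"array"}},"required":["plan"]}

```bash
mkdir -p pics; ls
python3 - <<'E'
from rig import bot
import cv2
s=bot.read_state();print(s)
for n in("scene","top"):
    im=bot.capture(n);cv2.imwrite(f"pics/{n}0.png",im[:,:,::-1]);print(bot.calibration(n))
E
```

```text
pics
{'time_s': 0.0, 'joint_positions': array([ 6.41437655e+01,  3.02774161e+01,  8.21569144e+01, -4.12907651e-04,
        6.76886854e+01, -1.02267429e+01]), 'qvel': array([-0.11296752,  0.03722791,  0.01784127, -0.05075166, -0.03795641,
       -0.08306524]), 'tau': array([-9.18532714e-04, -4.40046465e+01, -1.76587933e+01,  6.33652532e-02,
        5.81317465e-02, -1.31751403e-04]), 'position': array([0.16802698, 0.60122728, 0.22158532]), 'tcp_rot': array([[ 2.69411925e-01,  9.63024584e-01, -9.30351184e-04],
       [ 9.63022713e-01, -2.69413271e-01, -1.93500061e-03],
       [-2.11410212e-03, -3.74637081e-04, -9.99997695e-01]]), 'force': array([ 0.21907272, -0.86862528, -1.42473004]), 'moment': array([-0.01998396, -0.05372926,  0.05303693]), 'opening': 0.9991309445305782}
{'intrinsics': array([[430.66834084,   0.        , 317.83518744],
       [  0.        , 430.66834084, 201.6559664 ],
       [  0.        ,   0.        ,   1.        ]]), 'k1': -0.11739478061427579, 'rvec': array([ 1.98696478, -1.04967816,  0.51050868]), 'tvec': array([-0.30826769,  0.34101036,  0.91644509])}
{'intrinsics': array([[511.77102441,   0.        , 319.89200916],
       [  0.        , 511.77102441, 203.25635856],
       [  0.        ,   0.        ,   1.        ]]), 'k1': -0.09394653378081326, 'rvec': array([ 2.18990701, -2.13319723,  0.13922453]), 'tvec': array([0.01881876, 0.59162666, 1.17392203])}
```

View pics/scene0.png

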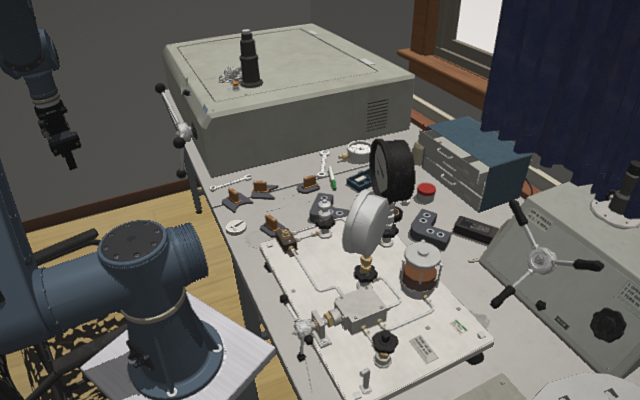

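View pics/top0.png

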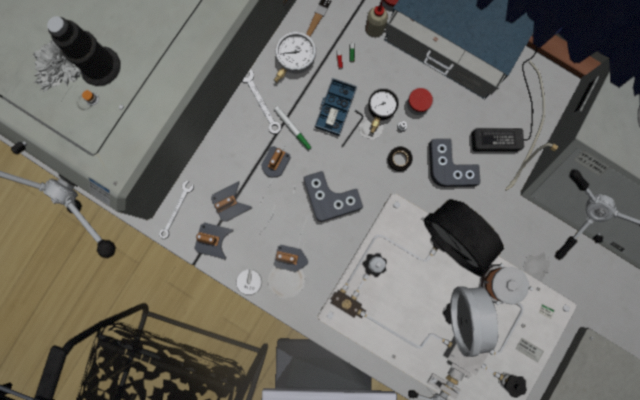

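The top view shows the target bracket at about (330,197), the other bracket at (455,163), the hollow templates at (212,238) and (228,202), and the nosed ones at (277,160) and (290,257). I'll enlarge these with a rectified world map.

```bash
cat > h.py <<'E'
import numpy as np, cv2
from rig import bot
_c={}
def cal(n):
    if n not in _c: 
        c=bot.calibration(n);_c[n]=(c["intrinsics"],c["k1"],cv2.Rodrigues(c["rvec"])[0],np.array(c["tvec"]))
    return _c[n]
def proj(n,P):
    K,k,R,t=cal(n);p=np.atleast_2d(P)@R.T+t;s=p[:,:2]/p[:,2:];s=s*(1+k*(s**2).sum(1,keepdims=True));return s@K[:2,:2].T+K[:2,2]
def ray(n,uv):
    K,k,R,t=cal(n);d=np.array([k,0,0,0,0.])
    s=cv2.undistortPoints(np.array(uv,float).reshape(-1,1,2),K,d)[:,0]
    D=np.c_[s,np.ones(len(s))]@R;return -R.T@t,D
def toz(n,uv,z):
    o,D=ray(n,uv);return (o+D*((z-o[2])/D[:,2])[:,None])
def bev(n,im,z,x0,x1,y0,y1,ppm=1500):
    # rows: x decreasing downward; cols: y decreasing to right
    H=int((x1-x0)*ppm);W=int((y1-y0)*ppm)
    X=x1-np.arange(H)/ppm;Y=y1-np.arange(W)/ppm
    g=np.stack(np.meshgrid(X,Y,indexing='ij'),-1).reshape(-1,2)
    m=proj(n,np.c_[g,np.full(len(g),z)]).astype(np.float32).reshape(H,W,2)
    return cv2.remap(im,m[...,0],m[...,1],cv2.INTER_LINEAR)
E
python3 - <<'E'
from h import *
im=cv2.imread("pics/top0.png")
for p in [(330,197),(455,163),(212,238),(228,202),(277,160),(290,257),(249,281),(400,158)]: print(p,toz("top",[p],0.008)[0].round(3))
b=bev("top",im,0.008,.33,.73,-.1,.43,1500);print(b.shape)
cv2.imwrite("pics/bev0.png",b)
c=cv2.resize(im[130:300,160:400],None,fx=3.3,fy=3.3,interpolation=cv2.INTER_CUBIC);cv2.imwrite("pics/crop0.png",c)
E
```

```text
(330, 197) [0.61  0.01  0.008]
(455, 163) [ 0.703 -0.296  0.008]
(212, 238) [0.503 0.292 0.008]
(228, 202) [0.591 0.257 0.008]
(277, 160) [0.698 0.142 0.008]
(290, 257) [0.463 0.102 0.008]
(249, 281) [0.403 0.198 0.008]
(400, 158) [ 0.712 -0.16   0.008]
(600, 795, 3)
```

View pics/bev0.png

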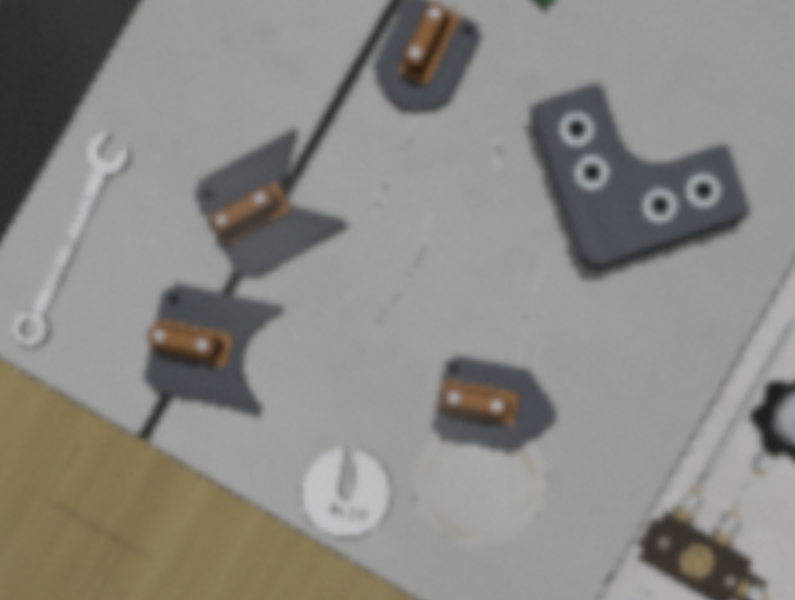

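View pics/crop0.png

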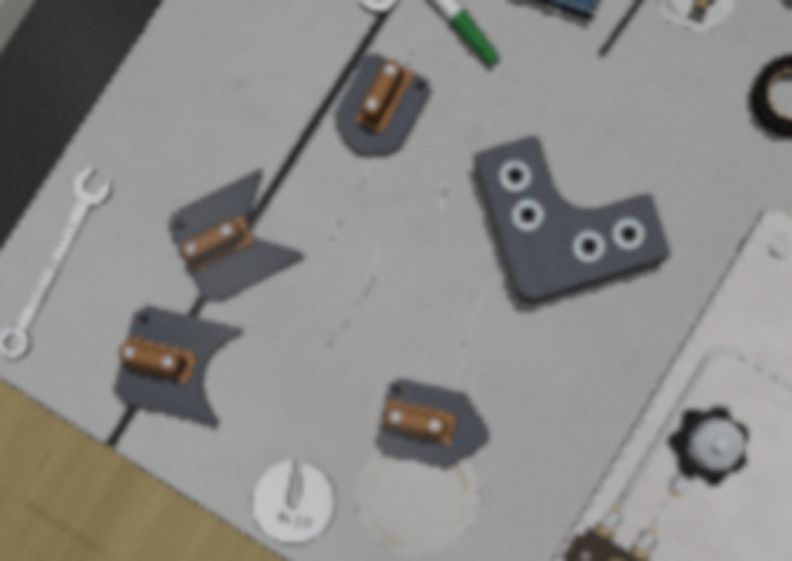

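The target bracket's outside corner is tight and its inside fillet wide, so it is bracket_q (outside 14, inside 28). The matching templates are hollow_small at about (0.59,0.26) and nose_large at about (0.70,0.14). Next I measure contours.

Run:
```python
from h import *
im=cv2.imread("pics/top0.png")
o,_=ray("top",[(300,200)]);print("cam",o.round(3))
hsv=cv2.cvtColor(im,cv2.COLOR_BGR2HSV)
for p in [(330,215),(218,190),(285,262),(240,185),(207,238),(322,212)]: print(p,im[p[1],p[0]],hsv[p[1],p[0]])
S=4
big=cv2.resize(im[130:300,180:380],None,fx=S,fy=S,interpolation=cv2.INTER_CUBIC)
g=cv2.cvtColor(big,cv2.COLOR_BGR2GRAY);h2=cv2.cvtColor(big,cv2.COLOR_BGR2HSV)
orange=((h2[...,0]<20)&(h2[...,1]>110)).astype(np.uint8)
dark=(g<115).astype(np.uint8)
def px(c): return (c+.5)/S-.5+np.array([180,130])
cs,_=cv2.findContours(orange,cv2.RETR_EXTERNAL,cv2.CHAIN_APPROX_NONE)
for c in cs:
    a=cv2.contourArea(c)/S/S
    if a<50: continue
    w=toz("top",px(c[:,0].astype(float)),.044)[:,:2]
    r=cv2.minAreaRect((w*1000).astype(np.float32));print("bar",a,np.round(r[0],1),np.round(r[1],1),round(r[2],1))
cs,_=cv2.findContours(dark,cv2.RETR_EXTERNAL,cv2.CHAIN_APPROX_NONE)
v=big.copy()
for c in cs:
    a=cv2.contourArea(c)/S/S
    if a<300: continue
    cv2.drawContours(v,[c],-1,(0,255,0),1);print(a,px(c[:,0].astype(float)).mean(0))
cv2.imwrite("pics/cont.png",v)
```

```text
cam [0.444 0.041 1.237]
(330, 215) [90 83 80] [111  28  90]
(218, 190) [139 139 139] [  0   0 139]
(285, 262) [54 57 62] [11 33 62]
(240, 185) [144 145 145] [ 30   2 145]
(207, 238) [ 61  93 131] [ 14 136 131]
(322, 212) [86 79 75] [109  33  86]
bar 75.3125 [462.6 107.8] [46.1 18.6] 75.7
bar 137.96875 [499.8 293.9] [46.8 19.2] 78.3
bar 118.625 [693.  141.7] [20.6 47.6] 64.1
658.5 [289.42058011 258.22375691]
1813.90625 [329.55922914 198.17627298]
2636.90625 [237.12370934 200.01361642]
666.28125 [188.95224426 146.43502088]
```

View pics/cont.png

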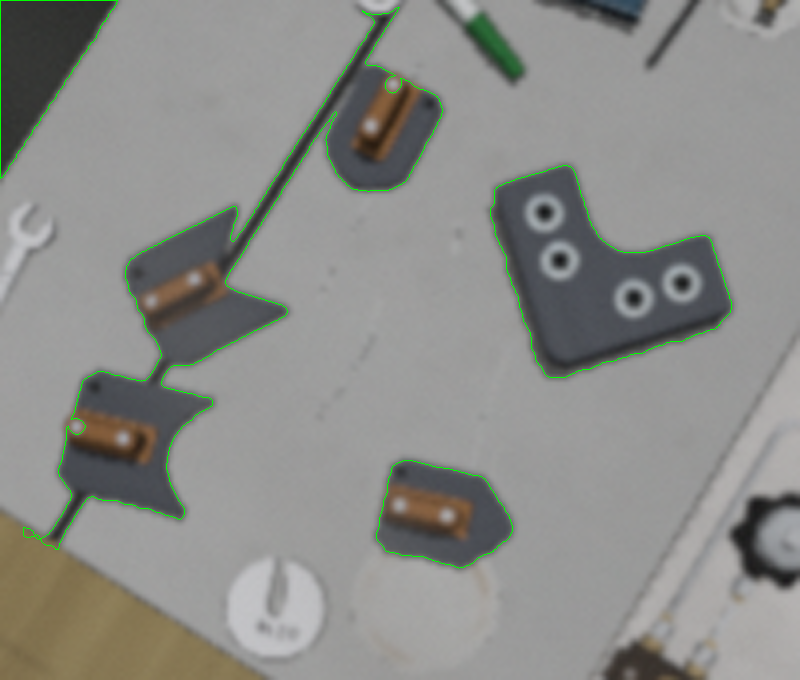

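```bash
cat > m.py <<'E'
from h import *
S=4
def setup(im,x0,y0,x1,y1):
    big=cv2.resize(im[y0:y1,x0:x1],None,fx=S,fy=S,interpolation=cv2.INTER_CUBIC)
    return big,cv2.cvtColor(big,cv2.COLOR_BGR2GRAY),np.array([x0,y0])
def px(c,off): return (np.asarray(c,float)+.5)/S-.5+off
def contour(g,thr=115):
    cs,_=cv2.findContours((g<thr).astype(np.uint8),cv2.RETR_LIST,cv2.CHAIN_APPROX_NONE)
    return np.vstack([c[:,0] for c in cs]).astype(float)
def edge(C,off,a,b,z,lo=.1,hi=.9,band=5,n="top"):
    a=np.array(a,float);b=np.array(b,float);u=(b-a)/np.linalg.norm(b-a);L=np.linalg.norm(b-a)
    t=(C-a)@u;d=np.abs((C-a)@[-u[1],u[0]])
    P=C[(t>lo*L)&(t<hi*L)&(d<band)]
    W=toz(n,px(P,off),z)[:,:2]*1000
    vx,vy,x,y=cv2.fitLine(W.astype(np.float32),cv2.DIST_HUBER,0,.01,.01).ravel()
    r=np.abs((W-[x,y])@[-vy,vx]).mean()
    w=toz(n,px([a,b],off),z)[:,:2];s=np.sign((w[1]-w[0])@[vx,vy])
    return np.array([x,y]),np.array([vx,vy])*s,len(P),r
def ang(v): return np.degrees(np.arctan2(v[1],v[0]))
def isect(e,f):
    s=np.linalg.solve(np.c_[e[1],-f[1]],f[0]-e[0]);return e[0]+s[0]*e[1]
def dist(p,e): return (np.asarray(p)-e[0])@[-e[1][1],e[1][0]]
def blobs(mask,off,z,lo,hi,n="top"):
    N,l,st,c=cv2.connectedComponentsWithStats(mask.astype(np.uint8))
    return [(st[i,4],c[i],toz(n,px([c[i]],off),z)[0,:2]*1000) for i in range(1,N) if lo<st[i,4]<hi]
E
python3 - <<'E'
from m import *
im=cv2.imread("pics/top0.png");big,g,off=setup(im,180,130,380,300);C=contour(g)
def show(n,e): print(n,"ang %.2f"%ang(e[1]),e[0].round(1),e[2],"res %.2f"%e[3])
i1=edge(C,off,(594,230),(572,170),.032);i2=edge(C,off,(640,253),(705,237),.032)
o1=edge(C,off,(540,345),(495,205),0);o2=edge(C,off,(575,375),(725,318),0)
for n,e in zip(("i1","i2","o1","o2"),(i1,i2,o1,o2)): show(n,e)
print("sharp inner",isect(i1,i2),"outer",isect(o1,o2),"widths",dist(i1[0],o1),dist(i2[0],o2))
rings=blobs(g>165,off,.032,60,2000)
for r in rings: print(r)
E
```

```text
Traceback (most recent call last):
  File "m.py", line 14, in edge
    W=toz(n,px(P,off),z)[:,:2]*1000
      ~~~^^^^^^^^^^^^^^^
  File "h.py", line 15, in toz
    o,D=ray(n,uv);return (o+D*((z-o[2])/D[:,2])[:,None])
        ~~~^^^^^^
  File "h.py", line 12, in ray
    s=cv2.undistortPoints(np.array(uv,float).reshape(-1,1,2),K,d)[:,0]
      ~~~~~~~~~~~~~~~~~~~^^^^^^^^^^^^^^^^^^^^^^^^^^^^^^^^^^^^^^^^
cv2.error: OpenCV(4.12.0) /io/opencv/modules/calib3d/src/undistort.dispatch.cpp:347: error: (-215:Assertion failed) CV_IS_MAT(_src) && CV_IS_MAT(_dst) && (_src->rows == 1 || _src->cols == 1) && (_dst->rows == 1 || _dst->cols == 1) && _src->cols + _src->rows - 1 == _dst->rows + _dst->cols - 1 && (CV_MAT_TYPE(_src->type) == CV_32FC2 || CV_MAT_TYPE(_src->type) == CV_64FC2) && (CV_MAT_TYPE(_dst->type) == CV_32FC2 || CV_MAT_TYPE(_dst->type) == CV_64FC2) in function 'cvUndistortPointsInternal'
```

Run:
```python
from m import *
im=cv2.imread("pics/top0.png");big,g,off=setup(im,180,130,380,300);C=contour(g)
for y in range(170,380,12):
    print(y,sorted(set(C[(C[:,1]==y)&(C[:,0]>480)&(C[:,0]<740),0].astype(int))))
for r in blobs(g>165,off,.032,60,2000): print(r)
```

```text
170 [np.int64(546), np.int64(547), np.int64(573)]
182 [np.int64(506), np.int64(507), np.int64(508), np.int64(509), np.int64(577)]
194 [np.int64(494), np.int64(535), np.int64(536), np.int64(537), np.int64(538), np.int64(550), np.int64(551), np.int64(552), np.int64(581)]
206 [np.int64(492), np.int64(525), np.int64(538), np.int64(550), np.int64(563), np.int64(585)]
218 [np.int64(491), np.int64(525), np.int64(538), np.int64(551), np.int64(564), np.int64(589)]
230 [np.int64(495), np.int64(534), np.int64(554), np.int64(595)]
242 [np.int64(499), np.int64(550), np.int64(551), np.int64(568), np.int64(605), np.int64(676), np.int64(677), np.int64(678), np.int64(711)]
254 [np.int64(505), np.int64(540), np.int64(553), np.int64(566), np.int64(579), np.int64(715)]
266 [np.int64(506), np.int64(540), np.int64(553), np.int64(566), np.int64(578), np.int64(670), np.int64(691), np.int64(692), np.int64(719)]
278 [np.int64(510), np.int64(550), np.int64(569), np.int64(628), np.int64(629), np.int64(630), np.int64(631), np.int64(632), np.int64(633), np.int64(634), np.int64(635), np.int64(636), np.int64(637), 
[... 825 characters left out ...]
04), np.int64(605)]
374 [np.int64(545), np.int64(570), np.int64(571)]
(np.int32(279), array([377.96415771,   4.04301075]), array([765.33767949, 149.5347948 ]))
(np.int32(237), array([465.53164557,   6.32489451]), array([765.30132977,  96.54795974]))
(np.int32(186), array([747.12903226,   5.65053763]), array([770.59180155, -73.78350538]))
(np.int32(492), array([786.92886179,  18.07520325]), array([763.59538185, -98.02065675]))
(np.int32(1564), array([ 18.80754476, 244.69501279]), array([612.73260553, 358.94886257]))
(np.int32(98), array([795.51020408, 536.        ]), array([ 452.43968282, -106.83609999]))
(np.int32(85), array([490.18823529, 605.45882353]), array([407.64733799,  70.94277632]))
```

Run:
```python
from m import *
im=cv2.imread("pics/top0.png");big,g,off=setup(im,180,130,380,300);C=contour(g)
def show(n,e): print(n,"ang %.2f"%ang(e[1]),e[0].round(1),e[2],"res %.2f"%e[3])
i1=edge(C,off,(591,222),(571,165),.032);i2=edge(C,off,(642,252),(705,236.5),.032)
for z in (0,.032):
    o1=edge(C,off,(537,362),(491,218),z);o2=edge(C,off,(602,362),(724,324),z)
    for n,e in zip(("i1","i2","o1","o2"),(i1,i2,o1,o2)): show(n,e)
    print(z,"sharp inner",isect(i1,i2),"outer",isect(o1,o2),"widths",dist(i1[0],o1),dist(i2[0],o2))
e1=edge(C,off,(498,183),(568,165),.032);e2=edge(C,off,(710,240),(731,302),.032);show("e1",e1);show("e2",e2)
# rings: bright on bracket
m=(g>125).astype(np.uint8);m[:,:500]=0
N,l,st,c=cv2.connectedComponentsWithStats(m)
for i in range(1,N):
    if 150<st[i,4]<3000:
        u=st[i];cc=np.array([u[0]+(u[2]-1)/2,u[1]+(u[3]-1)/2])
        print("ring",u,toz("top",px([c[i]],off),.032)[0,:2]*1000)
```

```text
i1 ang 18.80 [652.5  24. ] 46 res 0.18
i2 ang -70.63 [625.3 -35.2] 50 res 0.18
o1 ang 19.46 [596.9  62.5] 116 res 0.49
o2 ang -71.09 [567.  -30.2] 98 res 0.38
0 sharp inner [609.65824905   9.39709196] outer [541.87066107  43.0171295 ] widths -54.799719194976205 53.623870560548994
i1 ang 18.80 [652.5  24. ] 46 res 0.18
i2 ang -70.63 [625.3 -35.2] 50 res 0.18
o1 ang 19.45 [593.   61.9] 116 res 0.48
o2 ang -71.09 [563.8 -28.4] 98 res 0.37
0.032 sharp inner [609.65824905   9.39709196] outer [539.33223101  42.96109612] widths -55.58131203828043 56.043384373159256
e1 ang -71.43 [663.5  52.9] 55 res 0.17
e2 ang -160.57 [610.8 -59.2] 49 res 0.15
ring [526 195  38  37 779] [640.04617868  45.88059519]
ring [541 242  38  38 794] [611.84664107  35.91862764]
ring [663 265  38  37 789] [600.30430031 -36.82221243]
ring [615 280  38  38 790] [590.30297689  -8.60220656]
ring [ 762  510   38   56 1717] [451.48277975 -99.66405345]
```

Run:
```python
from m import *
im=cv2.imread("pics/top0.png");big,g,off=setup(im,180,130,380,300);C=contour(g)
def cen(p,r=9):
    x,y=p;w=big[y-r:y+r+1,x-r:x+r+1].min(2).astype(float);w=np.clip(w-np.percentile(w,65),0,None)
    yy,xx=np.mgrid[-r:r+1,-r:r+1];return np.array([x+(w*xx).sum()/w.sum(),y+(w*yy).sum()/w.sum()])
for n,a,b in [("hs",(150,300),(195,278)),("nl",(392,85),(371,127)),("hl",(76,426),(123,438)),("ns",(400,505),(446,516))]:
    A,B=toz("top",px([cen(a),cen(b)],off),.045)[:,:2]*1000
    print(n,A.round(1),B.round(1),"mid",((A+B)/2).round(1),np.linalg.norm(B-A).round(1),"yaw %.1f"%ang(B-A))
for n,a,b in [("hs side up",(130,255),(235,207)),("hs side low",(185,362),(285,312)),("nl right",(440,110),(408,180)),("nl left",(358,75),(330,125))]:
    try:e=edge(C,off,a,b,.008,.15,.85,8);print(n,ang(e[1]).round(1),e[0],e[2:])
    except Exception as ex:print(n,"x")
```

```text
hs [579.8 275.3] [593.5 250.5] mid [586.7 262.9] 28.3 yaw -60.9
nl [713.2 137.7] [687.9 150.1] mid [700.6 143.9] 28.2 yaw 154.0
hl [504.9 315.6] [498.8 287.9] mid [501.8 301.8] 28.4 yaw -102.4
ns [464.6 125. ] [459.4  97.5] mid [462.  111.2] 28.0 yaw -100.6
hs side up -61.4 [628.0206  263.43073] (72, np.float64(0.1471479451526448))
hs side low -60.8 [563.69244 225.47968] (69, np.float64(0.22160095120971682))
nl right 153.8 [683.76184 119.56024] (48, np.float64(0.194542020893311))
nl left 176.1 [702.10095 175.54158] (11, np.float64(0.77044120161349))
```

>>> arm_command([
  {"claw": 0.5,"dx": -13.9,"dy": 17.6,"dz": 0,"twist": 45.4},
  {"claw": 0.5,"dx": -13.9,"dy": 17.6,"dz": 0,"twist": 45.4},
  {"claw": 0.5,"dx": -13.9,"dy": 17.6,"dz": 0,"twist": 45.4},
  {"claw": 0.5,"dx": -13.9,"dy": 17.6,"dz": 0,"twist": 45.4},
  {"claw": 0.5,"dx": -13.9,"dy": 17.6,"dz": 0,"twist": 45.4},
  {"claw": 0.5,"dx": -13.9,"dy": 17.6,"dz": 0,"twist": 45.4},
  {"claw": 0.5,"dx": -13.9,"dy": 17.6,"dz": 0,"twist": 45.4},
  {"claw": 0.5,"dx": -13.9,"dy": 17.6,"dz": 0,"twist": 45.4},
])

```text
time_s: 0.77
position: [0.3009, 0.4188, 0.2217]
tcp_rot: [[0.877, 0.481, -0.001], [0.481, -0.877, -0.002], [-0.002, 0.001, -1.0]]
force: [-1.2, -0.9, 1.1]
opening: 0.528
```

```bash
cat > go.py <<'E'
import sys;from h import *
# go.py x y z yaw(toolx deg)  (mm)
x,y,z,a=map(float,sys.argv[1:5]);s=bot.read_state();R=s["tcp_rot"];p=s["position"]*1000
d=R.T@(np.array([x,y,z])-p)/10
cur=np.degrees(np.arctan2(R[1,0],R[0,0]))
tw=(cur-a+180)%360-180
print("t %.2f pos"%s["time_s"],p.round(1),"yaw %.2f tilt %.2f,%.2f"%(cur,*np.degrees(R[:2,2])),"op %.3f"%s["opening"],"F",s["force"].round(1),"M",s["moment"].round(2))
print("dx %.2f dy %.2f dz %.2f twist %.1f  dist %.0f"%(*d,tw,np.linalg.norm(d)*10),"j",s["joint_positions"].round(0))
E
python3 go.py 586.7 262.9 80 29
```

```text
t 0.77 pos [300.9 418.8 221.7] yaw 28.76 tilt -0.08,-0.13 op 0.528 F [-1.2 -0.9  1.1] M [-0.09  0.01  0.05]
dx 17.59 dy 27.40 dz 14.16 twist -0.2  dist 355 j [42. 22. 98. -0. 61. 13.]
```

>>> arm_command([
  {"claw": 0.5,"dx": 17.6,"dy": 27.4,"dz": 9,"twist": -0.2},
  {"claw": 0.5,"dx": 17.6,"dy": 27.4,"dz": 9,"twist": -0.2},
  {"claw": 0.5,"dx": 17.6,"dy": 27.4,"dz": 9,"twist": -0.2},
  {"claw": 0.5,"dx": 17.6,"dy": 27.4,"dz": 9,"twist": -0.2},
  {"claw": 0.5,"dx": 17.6,"dy": 27.4,"dz": 9,"twist": -0.2},
  {"claw": 0.5,"dx": 17.6,"dy": 27.4,"dz": 9,"twist": -0.2},
  {"claw": 0.5,"dx": 17.6,"dy": 27.4,"dz": 9,"twist": -0.2},
  {"claw": 0.5,"dx": 17.6,"dy": 27.4,"dz": 9,"twist": -0.2},
])

```text
time_s: 1.43
position: [0.583, 0.2654, 0.1321]
tcp_rot: [[0.874, 0.487, -0.002], [0.487, -0.874, -0.002], [-0.003, 0.001, -1.0]]
force: [0.1, 0.9, 0.0]
opening: 0.504
```

```bash
python3 go.py 586.7 262.9 60 29
cat > pic.py <<'E'
import sys;from h import *
n,name,x0,y0,x1,y1,f=sys.argv[1:];x0,y0,x1,y1=map(int,(x0,y0,x1,y1))
im=bot.capture(n)[:,:,::-1];cv2.imwrite(f"pics/{name}_full.png",im)
cv2.imwrite(f"pics/{name}.png",cv2.resize(im[y0:y1,x0:x1],None,fx=float(f),fy=float(f),interpolation=cv2.INTER_CUBIC))
E
python3 pic.py scene s1 180 80 380 230 4
```

```text
t 1.43 pos [583.  265.4 132.1] yaw 29.12 tilt -0.13,-0.13 op 0.504 F [0.1 0.9 0. ] M [-0.06  0.   -0.04]
dx 0.22 dy 0.39 dz 7.21 twist 0.1  dist 72 j [ 15.  38.  84.  -0.  58. -15.]
```

View pics/s1.png

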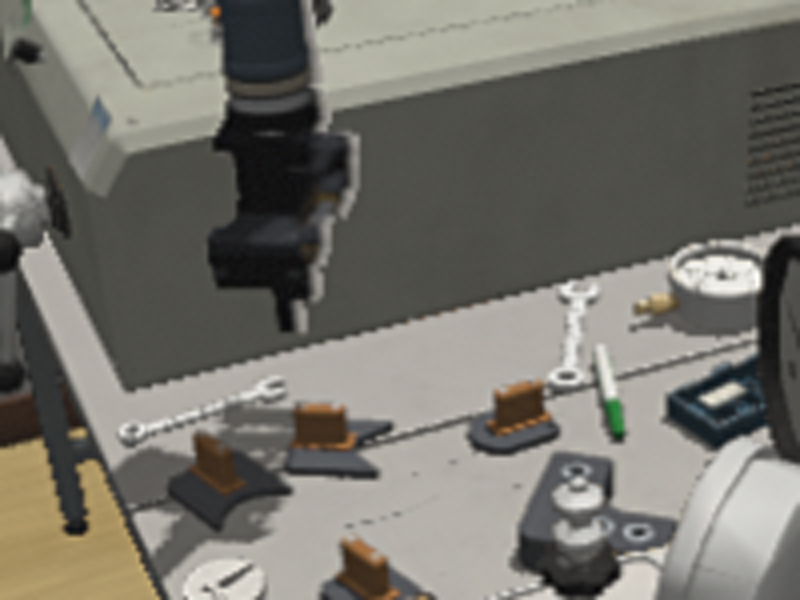

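The gripper hangs above hollow_small (bar at crop (320,425)) and is clear of the cabinet. I descend.

>>> arm_command([
  {"claw": 0.5,"dx": 0.2,"dy": 0.4,"dz": 4,"twist": 0},
  {"claw": 0.5,"dx": 0.2,"dy": 0.4,"dz": 7,"twist": 0},
  {"claw": 0.5,"dx": 0.2,"dy": 0.4,"dz": 9.5,"twist": 0},
  {"claw": 0.5,"dx": 0.2,"dy": 0.4,"dz": 11.5,"twist": 0},
  {"claw": 0.5,"dx": 0.2,"dy": 0.4,"dz": 11.7,"twist": 0},
  {"claw": 0.5,"dx": 0.2,"dy": 0.4,"dz": 11.7,"twist": 0},
])

```text
time_s: 1.98
position: [0.5941, 0.2584, 0.0119]
tcp_rot: [[0.875, 0.484, 0.002], [0.484, -0.875, -0.005], [-0.0, 0.006, -1.0]]
force: [0.3, -0.3, 1.3]
opening: 0.503
```

```bash
python3 go.py 586.7 262.9 14.5 29;python3 pic.py top t1 180 150 300 240 6
```

```text
t 1.98 pos [594.1 258.4  11.9] yaw 28.97 tilt 0.13,-0.29 op 0.503 F [ 0.3 -0.3  1.3] M [-0.08  0.03  0.03]
dx -0.43 dy -0.75 dz -0.26 twist -0.0  dist 9 j [ 14.  48.  86.  -0.  46. -15.]
```

View pics/t1.png

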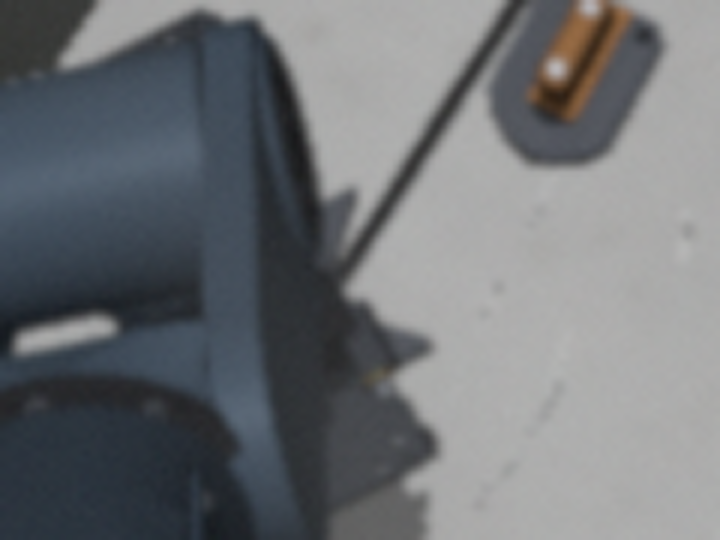

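>>> arm_command([
  {"claw": 0.5,"dx": -0.43,"dy": -0.75,"dz": -0.2,"twist": 0},
  {"claw": 0.5,"dx": -0.43,"dy": -0.75,"dz": -0.2,"twist": 0},
  {"claw": 0.5,"dx": -0.43,"dy": -0.75,"dz": -0.2,"twist": 0},
  {"claw": 0.5,"dx": -0.43,"dy": -0.75,"dz": -0.2,"twist": 0},
])

```text
time_s: 2.37
position: [0.5879, 0.2636, 0.0164]
tcp_rot: [[0.875, 0.485, 0.006], [0.485, -0.875, -0.004], [0.004, 0.007, -1.0]]
force: [0.9, -0.0, -0.7]
opening: 0.503
```

```bash
python3 go.py 586.7 262.9 14 29
```

```text
t 2.37 pos [587.9 263.6  16.4] yaw 29.01 tilt 0.37,-0.23 op 0.503 F [ 0.9 -0.  -0.7] M [-0.02 -0.03  0.02]
dx -0.14 dy 0.00 dz 0.24 twist 0.0  dist 3 j [ 14.  47.  87.  -0.  46. -14.]
```

>>> arm_command([
  {"claw": 0.5,"dx": -0.1,"dy": 0,"dz": 0.2,"twist": 0},
  {"claw": 0.0,"dx": -0.1,"dy": 0,"dz": 0.2,"twist": 0},
  {"claw": 0.0,"dx": -0.1,"dy": 0,"dz": 0.2,"twist": 0},
  {"claw": 0.0,"dx": -0.1,"dy": 0,"dz": 0.2,"twist": 0},
  {"claw": 0.0,"dx": -0.1,"dy": 0,"dz": 0.2,"twist": 0},
  {"claw": 0.0,"dx": -0.1,"dy": 0,"dz": 0.2,"twist": 0},
  {"claw": 0.0,"dx": -0.1,"dy": 0,"dz": 0.2,"twist": 0},
])

```text
time_s: 2.95
position: [0.5872, 0.2631, 0.0144]
tcp_rot: [[0.875, 0.485, 0.007], [0.485, -0.875, -0.004], [0.004, 0.007, -1.0]]
force: [0.2, 0.1, -1.0]
opening: 0.155
```

```bash
python3 go.py 586.7 262.9 80 29
```

```text
t 2.95 pos [587.2 263.1  14.4] yaw 29.01 tilt 0.38,-0.23 op 0.155 F [ 0.2  0.1 -1. ] M [-0.1   0.04  0.03]
dx -0.03 dy 0.03 dz -6.56 twist 0.0  dist 66 j [ 14.  47.  87.  -0.  46. -14.]
```

>>> arm_command([
  {"claw": 0,"dx": 0,"dy": 0,"dz": -3,"twist": 0},
  {"claw": 0,"dx": 0,"dy": 0,"dz": -6,"twist": 0},
  {"claw": 0,"dx": 0,"dy": 0,"dz": -6.6,"twist": 0},
  {"claw": 0,"dx": 0,"dy": 0,"dz": -6.6,"twist": 0},
])

```text
time_s: 3.28
position: [0.5885, 0.2638, 0.0825]
tcp_rot: [[0.875, 0.485, 0.012], [0.485, -0.875, -0.003], [0.009, 0.008, -1.0]]
force: [0.2, 0.5, -3.8]
opening: 0.163
```

```bash
python3 go.py 515.9 54.4 80 64.4
```

```text
t 3.28 pos [588.5 263.8  82.5] yaw 29.01 tilt 0.67,-0.15 op 0.163 F [ 0.2  0.5 -3.8] M [-0.02  0.03 -0.03]
dx -16.51 dy 14.79 dz 0.22 twist -35.4  dist 222 j [ 14.  41.  86.  -0.  52. -14.]
```

>>> arm_command([
  {"claw": 0,"dx": -16.5,"dy": 14.8,"dz": 0,"twist": -35.4},
  {"claw": 0,"dx": -16.5,"dy": 14.8,"dz": 0,"twist": -35.4},
  {"claw": 0,"dx": -16.5,"dy": 14.8,"dz": 0,"twist": -35.4},
  {"claw": 0,"dx": -16.5,"dy": 14.8,"dz": 0,"twist": -35.4},
  {"claw": 0,"dx": -16.5,"dy": 14.8,"dz": 0,"twist": -35.4},
  {"claw": 0,"dx": -16.5,"dy": 14.8,"dz": 0,"twist": -35.4},
  {"claw": 0,"dx": -16.5,"dy": 14.8,"dz": 0,"twist": -35.4},
  {"claw": 0,"dx": -16.5,"dy": 14.8,"dz": 0,"twist": -35.4},
])

```text
time_s: 3.95
position: [0.5146, 0.0533, 0.0809]
tcp_rot: [[0.435, 0.9, 0.008], [0.9, -0.435, -0.002], [0.002, 0.008, -1.0]]
force: [-0.1, 0.0, -3.5]
opening: 0.163
```

```bash
python3 go.py 515.9 54.4 40 64.4
```

```text
t 3.95 pos [514.6  53.3  80.9] yaw 64.20 tilt 0.48,-0.12 op 0.163 F [-0.1  0.  -3.5] M [ 0.06 -0.06 -0.03]
dx 0.15 dy 0.04 dz 4.09 twist -0.2  dist 41 j [ -6.  35. 105.  -0.  40. -71.]
```

>>> arm_command([
  {"claw": 0,"dx": 0.15,"dy": 0,"dz": 3,"twist": -0.2},
  {"claw": 0,"dx": 0.15,"dy": 0,"dz": 5.5,"twist": -0.2},
  {"claw": 0,"dx": 0.15,"dy": 0,"dz": 5.8,"twist": -0.2},
  {"claw": 0,"dx": 0.15,"dy": 0,"dz": 5.8,"twist": -0.2},
  {"claw": 0,"dx": 0.15,"dy": 0,"dz": 5.8,"twist": -0.2},
])

```text
time_s: 4.37
position: [0.516, 0.0554, 0.0229]
tcp_rot: [[0.431, 0.902, 0.008], [0.902, -0.431, -0.002], [0.002, 0.008, -1.0]]
force: [0.5, -0.4, -4.4]
opening: 0.155
```

```bash
python3 go.py 515.9 54.4 15 64.4;python3 pic.py top t2 240 150 400 270 5;python3 pic.py scene s2 220 130 380 250 5
```

```text
t 4.37 pos [516.   55.4  22.9] yaw 64.46 tilt 0.47,-0.12 op 0.155 F [ 0.5 -0.4 -4.4] M [-0.01  0.04 -0.04]
dx -0.09 dy 0.03 dz 0.79 twist 0.1  dist 8 j [ -6.  41. 106.  -0.  33. -71.]
```

View pics/t2.png

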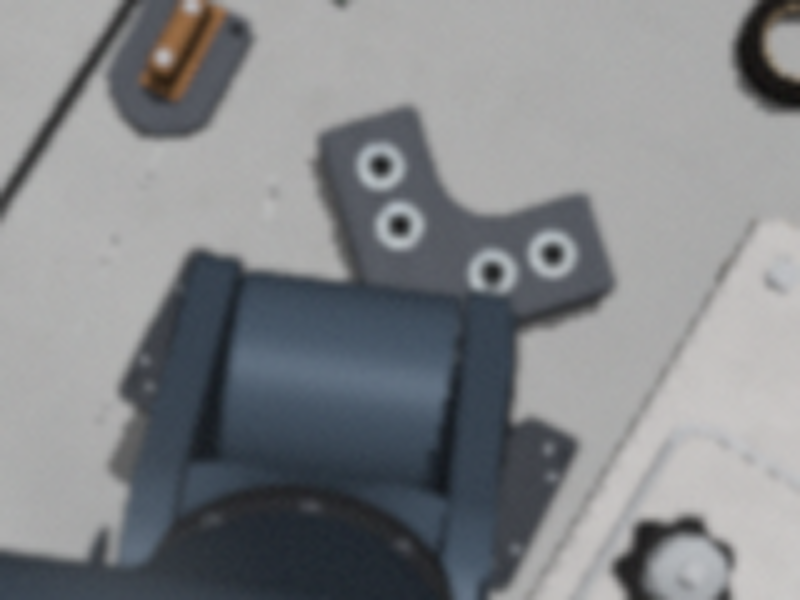

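View pics/s2.png

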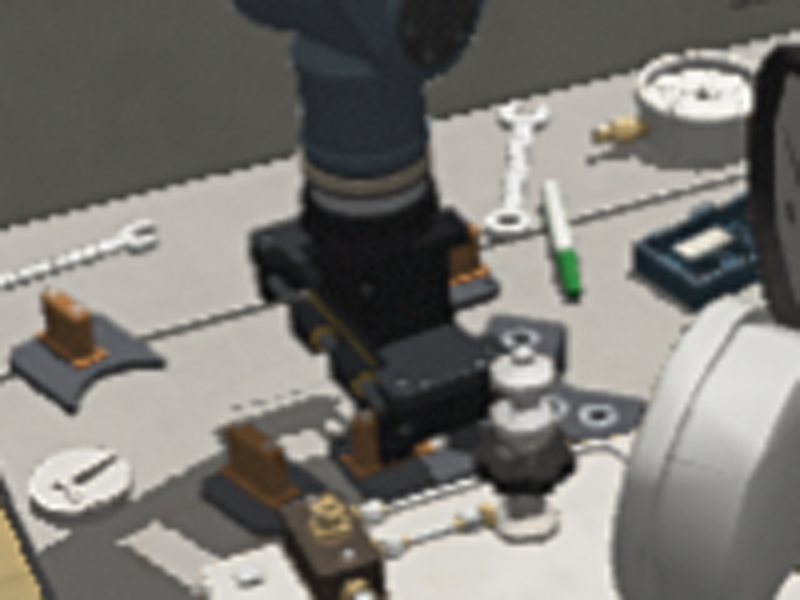

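>>> arm_command([
  {"claw": 0,"dx": -0.09,"dy": 0,"dz": 0.5,"twist": 0.1},
  {"claw": 0,"dx": -0.09,"dy": 0,"dz": 0.75,"twist": 0.1},
  {"claw": 0,"dx": -0.09,"dy": 0,"dz": 0.75,"twist": 0.1},
  {"claw": 0,"dx": -0.09,"dy": 0,"dz": 0.75,"twist": 0.1},
])

```text
time_s: 4.8
position: [0.5165, 0.0542, 0.0166]
tcp_rot: [[0.433, 0.901, 0.011], [0.901, -0.433, -0.002], [0.003, 0.011, -1.0]]
force: [0.0, 0.4, -2.9]
opening: 0.156
```

```bash
python3 go.py 528.5 48.4 14.5 64.4
```

```text
t 4.80 pos [516.5  54.2  16.6] yaw 64.34 tilt 0.63,-0.13 op 0.156 F [ 0.   0.4 -2.9] M [0.01 0.   0.03]
dx -0.00 dy 1.33 dz 0.23 twist -0.1  dist 14 j [ -6.  42. 106.  -0.  32. -71.]
```

>>> arm_command([
  {"claw": 0,"dx": 0,"dy": 0,"dz": 0.2,"twist": 0},
  {"claw": 0,"dx": 0,"dy": 0,"dz": 0.2,"twist": 0},
  {"claw": 0,"dx": 0,"dy": 0,"dz": 0.2,"twist": 0},
])

```text
time_s: 5.05
position: [0.5165, 0.0542, 0.0146]
tcp_rot: [[0.433, 0.901, 0.011], [0.901, -0.433, -0.002], [0.003, 0.011, -1.0]]
force: [0.2, 0.1, -1.9]
opening: 0.16
```

```bash
python3 go.py 528.5 48.4 14.5 64.4
```

```text
t 5.05 pos [516.5  54.2  14.6] yaw 64.34 tilt 0.62,-0.14 op 0.160 F [ 0.2  0.1 -1.9] M [ 0.02 -0.01  0.01]
dx 0.00 dy 1.33 dz 0.03 twist -0.1  dist 13 j [ -6.  42. 106.  -0.  32. -71.]
```

>>> arm_command([
  {"claw": 0,"dx": 0,"dy": 0.3,"dz": 0.05,"twist": 0},
  {"claw": 0,"dx": 0,"dy": 0.6,"dz": 0.05,"twist": 0},
  {"claw": 0,"dx": 0,"dy": 0.9,"dz": 0.05,"twist": 0},
  {"claw": 0,"dx": 0,"dy": 0.9,"dz": 0.05,"twist": 0},
  {"claw": 0,"dx": 0,"dy": 0.9,"dz": 0.05,"twist": 0},
])

```text
time_s: 5.47
position: [0.526, 0.0498, 0.0145]
tcp_rot: [[0.433, 0.901, 0.013], [0.901, -0.433, -0.003], [0.003, 0.013, -1.0]]
force: [1.6, -0.8, 1.0]
opening: 0.158
```

```bash
python3 go.py 528.5 48.4 14.5 64.4
```

```text
t 5.47 pos [526.   49.8  14.5] yaw 64.33 tilt 0.77,-0.16 op 0.158 F [ 1.6 -0.8  1. ] M [-0.16 -0.09  0.02]
dx -0.02 dy 0.29 dz 0.00 twist -0.1  dist 3 j [ -7.  42. 105.  -0.  32. -71.]
```

>>> arm_command([
  {"claw": 0,"dx": 0,"dy": 0.08,"dz": 0,"twist": 0},
  {"claw": 0,"dx": 0,"dy": 0.15,"dz": 0,"twist": 0},
  {"claw": 0,"dx": 0,"dy": 0.15,"dz": 0,"twist": 0},
])

```text
time_s: 5.72
position: [0.5273, 0.0491, 0.0145]
tcp_rot: [[0.433, 0.901, 0.013], [0.901, -0.433, -0.003], [0.003, 0.013, -1.0]]
force: [-0.7, -0.1, 0.2]
opening: 0.156
```

```bash
python3 go.py 528.5 48.4 14.5 64.4; python3 pic.py top t3 240 150 400 270 5;  python3 go.py 528.5 48.4 14.5 64.4
```

```text
t 5.72 pos [527.3  49.1  14.5] yaw 64.33 tilt 0.76,-0.16 op 0.156 F [-0.7 -0.1  0.2] M [-0.01  0.17 -0.04]
dx -0.02 dy 0.14 dz -0.00 twist -0.1  dist 1 j [ -7.  42. 105.  -0.  32. -71.]
t 5.77 pos [527.3  49.1  14.4] yaw 64.33 tilt 0.77,-0.17 op 0.159 F [-0.3 -0.2  0.4] M [-0.08  0.14 -0.02]
dx -0.02 dy 0.14 dz -0.00 twist -0.1  dist 1 j [ -7.  42. 105.  -0.  32. -71.]
```

Not touching yet, so I step on gently.

>>> arm_command([
  {"claw": 0,"dx": 0,"dy": 0.1,"dz": 0,"twist": 0},
  {"claw": 0,"dx": 0,"dy": 0.1,"dz": 0,"twist": 0},
  {"claw": 0,"dx": 0,"dy": 0.1,"dz": 0,"twist": 0},
])

```text
time_s: 6.02
position: [0.528, 0.0487, 0.0144]
tcp_rot: [[0.433, 0.901, 0.013], [0.901, -0.433, -0.003], [0.003, 0.013, -1.0]]
force: [-0.5, 0.7, -0.5]
opening: 0.161
```

>>> arm_command([
  {"claw": 0,"dx": 0,"dy": 0.08,"dz": 0,"twist": 0},
  {"claw": 0,"dx": 0,"dy": 0.08,"dz": 0,"twist": 0},
  {"claw": 0,"dx": 0,"dy": 0.08,"dz": 0,"twist": 0},
])

```text
time_s: 6.27
position: [0.5287, 0.0484, 0.0144]
tcp_rot: [[0.433, 0.901, 0.013], [0.901, -0.433, -0.003], [0.003, 0.013, -1.0]]
force: [-1.1, 0.2, -0.4]
opening: 0.157
```

```bash
python3 go.py 528.5 48.4 14.5 64.4
```

```text
t 6.27 pos [528.7  48.4  14.4] yaw 64.34 tilt 0.73,-0.16 op 0.157 F [-1.1  0.2 -0.4] M [ 0.    0.32 -0.05]
dx -0.01 dy -0.02 dz -0.01 twist -0.1  dist 0 j [ -7.  42. 104.  -0.  33. -71.]
```

>>> arm_command([
  {"claw": 0,"dx": 0,"dy": 0.08,"dz": 0,"twist": 0},
  {"claw": 0,"dx": 0,"dy": 0.08,"dz": 0,"twist": 0},
  {"claw": 0,"dx": 0,"dy": 0.08,"dz": 0,"twist": 0},
])

```text
time_s: 6.52
position: [0.5293, 0.0481, 0.0144]
tcp_rot: [[0.433, 0.901, 0.013], [0.901, -0.433, -0.003], [0.003, 0.013, -1.0]]
force: [-1.2, 0.1, 0.4]
opening: 0.158
```

```bash
python3 go.py 528.5 48.4 14.5 64.4
```

```text
t 6.52 pos [529.3  48.1  14.4] yaw 64.34 tilt 0.72,-0.16 op 0.158 F [-1.2  0.1  0.4] M [ 0.04  0.29 -0.01]
dx -0.01 dy -0.09 dz -0.01 twist -0.1  dist 1 j [ -7.  42. 104.  -0.  33. -71.]
```

>>> arm_command([
  {"claw": 0,"dx": 0,"dy": 0.08,"dz": 0,"twist": 0},
  {"claw": 0,"dx": 0,"dy": 0.08,"dz": 0,"twist": 0},
  {"claw": 0,"dx": 0,"dy": 0.08,"dz": 0,"twist": 0},
])

```text
time_s: 6.77
position: [0.5295, 0.048, 0.0144]
tcp_rot: [[0.433, 0.901, 0.011], [0.901, -0.433, -0.002], [0.003, 0.011, -1.0]]
force: [-1.7, 2.2, 1.5]
opening: 0.159
```

>>> arm_command([
  {"claw": 0,"dx": 0,"dy": 0.06,"dz": 0,"twist": 0},
  {"claw": 0,"dx": 0,"dy": 0.06,"dz": 0,"twist": 0},
  {"claw": 0,"dx": 0,"dy": 0.06,"dz": 0,"twist": 0},
])

```text
time_s: 7.02
position: [0.5295, 0.048, 0.0144]
tcp_rot: [[0.433, 0.901, 0.01], [0.901, -0.433, -0.002], [0.003, 0.01, -1.0]]
force: [-2.1, 3.2, 1.4]
opening: 0.157
```

```bash
python3 go.py 528.5 48.4 14.5 64.4
```

```text
t 7.02 pos [529.5  48.   14.4] yaw 64.35 tilt 0.60,-0.12 op 0.157 F [-2.1  3.2  1.4] M [0.51 0.58 0.07]
dx -0.01 dy -0.11 dz -0.02 twist -0.1  dist 1 j [ -7.  42. 104.  -0.  33. -71.]
```

Contact: the force direction (about 123°) says the left face touches first. I shift a hair to tool +x and feel again.

>>> arm_command([
  {"claw": 0,"dx": 0.1,"dy": 0.02,"dz": 0,"twist": 0},
  {"claw": 0,"dx": 0.1,"dy": 0.02,"dz": 0,"twist": 0},
  {"claw": 0,"dx": 0.1,"dy": 0.02,"dz": 0,"twist": 0},
])

```text
time_s: 7.27
position: [0.5298, 0.0485, 0.0143]
tcp_rot: [[0.433, 0.901, 0.01], [0.901, -0.433, -0.002], [0.002, 0.01, -1.0]]
force: [-3.2, -0.9, 1.6]
opening: 0.16
```

>>> arm_command([
  {"claw": 0,"dx": 0,"dy": 0.06,"dz": 0,"twist": 0},
  {"claw": 0,"dx": 0,"dy": 0.06,"dz": 0,"twist": 0},
  {"claw": 0,"dx": 0,"dy": 0.06,"dz": 0,"twist": 0},
])

```text
time_s: 7.52
position: [0.5298, 0.0484, 0.0143]
tcp_rot: [[0.434, 0.901, 0.009], [0.901, -0.434, -0.002], [0.002, 0.009, -1.0]]
force: [-3.3, 0.8, 3.0]
opening: 0.159
```

```bash
python3 go.py 528.5 48.4 14.5 64.4
```

```text
t 7.52 pos [529.8  48.4  14.3] yaw 64.31 tilt 0.50,-0.12 op 0.159 F [-3.3  0.8  3. ] M [ 0.22  0.76 -0.18]
dx -0.05 dy -0.12 dz -0.02 twist -0.1  dist 1 j [ -7.  42. 104.  -0.  33. -71.]
```

Both faces now bear (force at 166°, axis 154°). I release, back off upward and look.

>>> arm_command([
  {"claw": 0.4,"dx": 0,"dy": 0,"dz": 0,"twist": 0},
  {"claw": 0.4,"dx": 0,"dy": 0,"dz": 0,"twist": 0},
  {"claw": 0.4,"dx": 0,"dy": 0,"dz": 0,"twist": 0},
  {"claw": 0.4,"dx": 0,"dy": 0,"dz": -3,"twist": 0},
  {"claw": 0.4,"dx": 0,"dy": 0,"dz": -6,"twist": 0},
  {"claw": 0.4,"dx": 0,"dy": 0,"dz": -9,"twist": 0},
  {"claw": 0.4,"dx": 0,"dy": 0,"dz": -12,"twist": 0},
  {"claw": 0.4,"dx": 0,"dy": 0,"dz": -12,"twist": 0},
])

```text
time_s: 8.18
position: [0.5338, 0.0481, 0.1399]
tcp_rot: [[0.433, 0.901, 0.022], [0.901, -0.433, -0.004], [0.006, 0.022, -1.0]]
force: [0.7, 0.5, -0.6]
opening: 0.398
```

```bash
python3 go.py 470 200 140 64.4
```

```text
t 8.18 pos [533.8  48.1 139.9] yaw 64.34 tilt 1.28,-0.22 op 0.398 F [ 0.7  0.5 -0.6] M [-0.04 -0.03  0.  ]
dx 10.93 dy -12.33 dz -0.21 twist -0.1  dist 165 j [ -7.  30. 100.  -0.  49. -71.]
```

>>> arm_command([
  {"claw": 0.4,"dx": 10.9,"dy": -12.3,"dz": 0,"twist": 0},
  {"claw": 0.4,"dx": 10.9,"dy": -12.3,"dz": 0,"twist": 0},
  {"claw": 0.4,"dx": 10.9,"dy": -12.3,"dz": 0,"twist": 0},
  {"claw": 0.4,"dx": 10.9,"dy": -12.3,"dz": 0,"twist": 0},
  {"claw": 0.4,"dx": 10.9,"dy": -12.3,"dz": 0,"twist": 0},
  {"claw": 0.4,"dx": 10.9,"dy": -12.3,"dz": 0,"twist": 0},
  {"claw": 0.4,"dx": 10.9,"dy": -12.3,"dz": 0,"twist": 0},
])

```text
time_s: 8.77
position: [0.4709, 0.1997, 0.1377]
tcp_rot: [[0.432, 0.902, 0.024], [0.902, -0.432, -0.004], [0.007, 0.023, -1.0]]
force: [-0.1, 0.1, -0.7]
opening: 0.405
```

```bash
python3 pic.py top t4 240 130 400 250 5; python3 go.py 500 62 80 64.4
```

```text
t 8.82 pos [471.2 199.  137.8] yaw 64.31 tilt 1.36,-0.23 op 0.399 F [-0.   0.   0.4] M [-0.02  0.01 -0.02]
dx -11.14 dy 8.40 dz 5.90 twist -0.1  dist 151 j [ 11.  28. 104.  -1.  46. -53.]
```

View pics/t4.png

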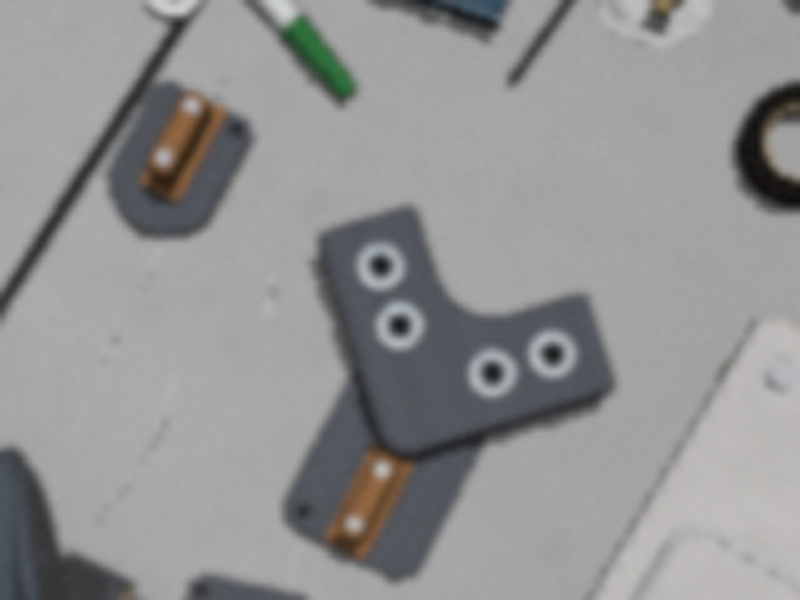

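The hollow template sits on the outside corner (screws at crop (382,470) and (353,523)). Now I measure how the bracket moved and the template's pose.

```bash
cat > meas.py <<'E'
import sys
from m import *
import itertools
def measure(f,boxes=((245,130,400,290),)):
    im=cv2.imread(f);out={}
    big,g,off=setup(im,230,120,400,290)
    m=((g>125)).astype(np.uint8)
    N,l,st,c=cv2.connectedComponentsWithStats(m)
    R=[]
    for i in range(1,N):
        u=st[i]
        if 500<u[4]<1100 and 33<=u[2]<=43 and 33<=u[3]<=43: R.append(toz("top",px([c[i]],off),.032)[0,:2]*1000)
    return np.array(R),big,off
def cen(big,p,r=8):
    for _ in range(3):
        x,y=np.round(p).astype(int)
        w=big[y-r:y+r+1,x-r:x+r+1].min(2).astype(float);w=np.clip(w-np.percentile(w,60),0,None)
        yy,xx=np.mgrid[-r:r+1,-r:r+1];p=np.array([x+(w*xx).sum()/w.sum(),y+(w*yy).sum()/w.sum()])
    return p
def frame(R):
    # order rings: two per arm
    R=R[np.argsort(-R[:,1])] # by y desc: a_out,a_in,b_in,b_out
    a1,a2,b2,b1=R
    ax=[ang(a1-a2)-45,ang(b1-b2)+45,ang(a1-b1)-90,ang(a2-b2)-90]
    a=np.radians(np.median(ax));d=np.array([np.cos(a),np.sin(a)])
    n=np.array([-d[1],d[0]])
    cent=R.mean(0);h=((a1-b1)@n+(a2-b2)@n)/4
    o=cent-d*h+24.64*d
    return o,np.degrees(a),np.round(ax,2),h
def inB(o,a,p):
    a=np.radians(a);d=np.array([np.cos(a),np.sin(a)]);v=np.asarray(p)-o;return np.array([v@d,v@[-d[1],d[0]]])
E
python3 - <<'E'
from meas import *
for f in ("pics/top0.png","pics/t4_full.png"):
    R,big,off=measure(f);print(f,R.round(1).tolist())
    o,a,ax,h=frame(R);print(o.round(2),round(a,2),ax,h)
s=[((240+x/5)-off[0]+.0, (130+y/5)-off[1]) for x,y in ((353,523),(382,470))]
s=[cen(big,np.array(p)*S) for p in s]
A,B=toz("top",px(s,off),.045)[:,:2]*1000
print(A,B,np.linalg.norm(A-B),"yaw",ang(B-A),"mid in bracket",inB(o,a,(A+B)/2))
E
```

```text
pics/top0.png [[640.0, 45.9], [611.8, 35.9], [600.3, -36.8], [590.3, -8.6]]
[601.01  13.7 ] -25.6 [-25.54 -25.49 -25.67 -25.82] 35.30376297808583
pics/t4_full.png [[640.1, 45.8], [611.9, 35.9], [600.3, -36.9], [590.3, -8.6]]
[601.05  13.67] -25.7 [-25.66 -25.54 -25.73 -25.88] 35.31751163400643
[516.47366573  54.67539713] [542.04863334  42.48944502] 28.329779330098795 yaw -25.47685033449892 mid in bracket [-79.82730215   0.33384324]
```

Bracket unmoved. The template is within about 0.3 mm and 0.2° of home. I'll seat it with a gentle push on the rear end of its bar using closed fingers, which lets it self-align.

```bash
python3 go.py 492 66 70 64.3
```

```text
t 8.82 pos [471.2 199.  137.8] yaw 64.31 tilt 1.36,-0.23 op 0.399 F [-0.   0.   0.4] M [-0.02  0.01 -0.02]
dx -11.13 dy 7.48 dz 6.88 twist 0.0  dist 151 j [ 11.  28. 104.  -1.  46. -53.]
```

>>> arm_command([
  {"claw": 0,"dx": -6,"dy": 4,"dz": 0.5,"twist": 0},
  {"claw": 0,"dx": -11.1,"dy": 7.5,"dz": 1,"twist": 0},
  {"claw": 0,"dx": -11.1,"dy": 7.5,"dz": 1,"twist": 0},
  {"claw": 0,"dx": -11.1,"dy": 7.5,"dz": 1,"twist": 0},
  {"claw": 0,"dx": -11.1,"dy": 7.5,"dz": 4,"twist": 0},
  {"claw": 0,"dx": -11.1,"dy": 7.5,"dz": 6.8,"twist": 0},
  {"claw": 0,"dx": -11.1,"dy": 7.5,"dz": 6.8,"twist": 0},
  {"claw": 0,"dx": -11.1,"dy": 7.5,"dz": 6.8,"twist": 0},
])

```text
time_s: 9.48
position: [0.4915, 0.0652, 0.0697]
tcp_rot: [[0.435, 0.9, 0.02], [0.9, -0.435, -0.004], [0.005, 0.02, -1.0]]
force: [0.3, -0.9, 0.3]
opening: 0.012
```

```bash
python3 go.py 492 66 22 64.3; python3 pic.py scene s3 240 150 340 225 7
```

```text
t 9.48 pos [491.5  65.2  69.7] yaw 64.18 tilt 1.15,-0.22 op 0.012 F [ 0.3 -0.9  0.3] M [ 0.01 -0.05 -0.01]
dx 0.07 dy -0.08 dz 4.77 twist -0.1  dist 48 j [ -5.  35. 109.  -0.  35. -69.]
```

View pics/s3.png

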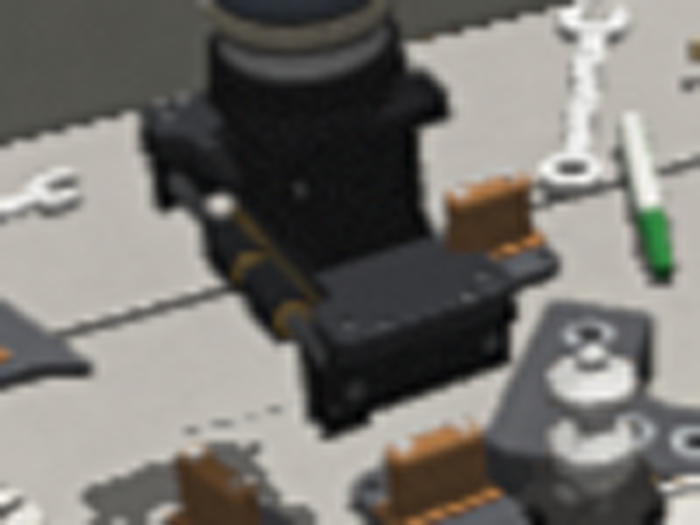

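>>> arm_command([
  {"claw": 0,"dx": 0.07,"dy": -0.1,"dz": 2.5,"twist": 0},
  {"claw": 0,"dx": 0.07,"dy": -0.1,"dz": 4.5,"twist": 0},
  {"claw": 0,"dx": 0.07,"dy": -0.1,"dz": 4.7,"twist": 0},
  {"claw": 0,"dx": 0.07,"dy": -0.1,"dz": 4.7,"twist": 0},
])

```text
time_s: 9.87
position: [0.4932, 0.0665, 0.0244]
tcp_rot: [[0.434, 0.9, 0.023], [0.901, -0.434, -0.004], [0.006, 0.023, -1.0]]
force: [-0.2, -0.2, 0.4]
opening: 0.008
```

```bash
python3 go.py 500.5 62.2 20 64.3
```

```text
t 9.87 pos [493.2  66.5  24.4] yaw 64.25 tilt 1.33,-0.23 op 0.008 F [-0.2 -0.2  0.4] M [-0.05  0.02  0.05]
dx -0.08 dy 0.83 dz 0.46 twist -0.0  dist 10 j [ -5.  40. 110.  -0.  29. -69.]
```

Advance 5 mm, then creep.

>>> arm_command([
  {"claw": 0,"dx": -0.08,"dy": 0.2,"dz": 0.3,"twist": 0},
  {"claw": 0,"dx": -0.08,"dy": 0.4,"dz": 0.3,"twist": 0},
  {"claw": 0,"dx": -0.08,"dy": 0.5,"dz": 0.3,"twist": 0},
  {"claw": 0,"dx": -0.08,"dy": 0.5,"dz": 0.3,"twist": 0},
])

```text
time_s: 10.2
position: [0.4986, 0.0634, 0.0225]
tcp_rot: [[0.435, 0.9, 0.026], [0.901, -0.435, -0.004], [0.007, 0.025, -1.0]]
force: [0.1, 0.7, -0.4]
opening: 0.003
```

>>> arm_command([
  {"claw": 0,"dx": 0,"dy": 0.12,"dz": 0,"twist": 0},
  {"claw": 0,"dx": 0,"dy": 0.12,"dz": 0,"twist": 0},
  {"claw": 0,"dx": 0,"dy": 0.12,"dz": 0,"twist": 0},
])

```text
time_s: 10.45
position: [0.5, 0.0629, 0.0228]
tcp_rot: [[0.434, 0.9, 0.026], [0.901, -0.435, -0.004], [0.008, 0.026, -1.0]]
force: [0.3, 0.1, 1.1]
opening: 0.009
```

>>> arm_command([
  {"claw": 0,"dx": 0,"dy": 0.1,"dz": 0,"twist": 0},
  {"claw": 0,"dx": 0,"dy": 0.1,"dz": 0,"twist": 0},
  {"claw": 0,"dx": 0,"dy": 0.1,"dz": 0,"twist": 0},
])

```text
time_s: 10.7
position: [0.5009, 0.0624, 0.0228]
tcp_rot: [[0.435, 0.9, 0.026], [0.901, -0.435, -0.004], [0.008, 0.026, -1.0]]
force: [-0.8, 0.8, 0.1]
opening: 0.006
```

```bash
python3 go.py 500.5 62.2 20 64.3
```

```text
t 10.70 pos [500.9  62.4  22.8] yaw 64.24 tilt 1.51,-0.25 op 0.006 F [-0.8  0.8  0.1] M [-0.02  0.02 -0.  ]
dx -0.04 dy -0.04 dz 0.28 twist -0.1  dist 3 j [ -6.  40. 109.  -0.  29. -70.]
```

>>> arm_command([
  {"claw": 0,"dx": 0,"dy": 0.1,"dz": 0,"twist": 0},
  {"claw": 0,"dx": 0,"dy": 0.1,"dz": 0,"twist": 0},
  {"claw": 0,"dx": 0,"dy": 0.1,"dz": 0,"twist": 0},
])

```text
time_s: 10.95
position: [0.5012, 0.0621, 0.0227]
tcp_rot: [[0.435, 0.9, 0.025], [0.901, -0.435, -0.004], [0.007, 0.024, -1.0]]
force: [-0.8, 0.1, 0.4]
opening: 0.004
```

>>> arm_command([
  {"claw": 0,"dx": 0,"dy": 0.1,"dz": 0,"twist": 0},
  {"claw": 0,"dx": 0,"dy": 0.1,"dz": 0,"twist": 0},
  {"claw": 0,"dx": 0,"dy": 0.1,"dz": 0,"twist": 0},
])

```text
time_s: 11.2
position: [0.5012, 0.062, 0.0226]
tcp_rot: [[0.435, 0.9, 0.023], [0.901, -0.435, -0.004], [0.007, 0.023, -1.0]]
force: [-2.2, 2.5, 1.4]
opening: 0.006
```

```bash
python3 go.py 500.5 62.2 20 64.3
```

```text
t 11.20 pos [501.2  62.   22.6] yaw 64.24 tilt 1.34,-0.22 op 0.006 F [-2.2  2.5  1.4] M [0.4  0.41 0.01]
dx -0.01 dy -0.08 dz 0.26 twist -0.1  dist 3 j [ -6.  40. 109.  -0.  30. -70.]
```

>>> arm_command([
  {"claw": 0,"dx": 0,"dy": 0.15,"dz": 0,"twist": 0},
  {"claw": 0,"dx": 0,"dy": 0.15,"dz": 0,"twist": 0},
  {"claw": 0,"dx": 0,"dy": 0.15,"dz": 0,"twist": 0},
])

```text
time_s: 11.45
position: [0.5012, 0.0618, 0.0225]
tcp_rot: [[0.435, 0.9, 0.02], [0.901, -0.435, -0.003], [0.006, 0.02, -1.0]]
force: [-4.1, 4.7, 2.1]
opening: -0.0
```

```bash
python3 go.py 500.5 62.2 20 64.3
```

```text
t 11.45 pos [501.2  61.8  22.5] yaw 64.24 tilt 1.17,-0.18 op -0.000 F [-4.1  4.7  2.1] M [0.61 0.66 0.05]
dx 0.00 dy -0.08 dz 0.25 twist -0.1  dist 3 j [ -6.  40. 108.  -0.  30. -70.]
```

>>> arm_command([
  {"claw": 0,"dx": 0,"dy": -0.5,"dz": 0,"twist": 0},
  {"claw": 0,"dx": 0,"dy": -1.0,"dz": 0,"twist": 0},
  {"claw": 0,"dx": 0,"dy": -1.0,"dz": -3,"twist": 0},
  {"claw": 0.3,"dx": 0,"dy": -1.0,"dz": -7,"twist": 0},
  {"claw": 0.5,"dx": 3,"dy": -2,"dz": -11,"twist": 0},
  {"claw": 0.5,"dx": 6,"dy": -3,"dz": -12,"twist": 0},
  {"claw": 0.5,"dx": 10,"dy": -5,"dz": -12,"twist": 0},
  {"claw": 0.5,"dx": 13.5,"dy": -6,"dz": -12,"twist": 0},
])

```text
time_s: 12.12
position: [0.5042, 0.2113, 0.1443]
tcp_rot: [[0.436, 0.9, 0.025], [0.9, -0.436, -0.003], [0.009, 0.024, -1.0]]
force: [0.6, -0.1, 0.1]
opening: 0.3
```

```bash
python3 pic.py top t5 240 130 400 250 5; python3 go.py 700.6 143.9 130 64.3;python3 - <<'E'
from meas import *
R,big,off=measure("pics/t5_full.png");print(R.round(1).tolist())
o,a,ax,h=frame(R);print(o.round(2),round(a,2),ax)
s=[cen(big,np.array([240+x/5-off[0],130+y/5-off[1]])*S) for x,y in ((353,523),(382,470))]
A,B=toz("top",px(s,off),.045)[:,:2]*1000
print(A,B,np.linalg.norm(A-B),"yaw",ang(B-A),"mid in bracket",inB(o,a,(A+B)/2))
E
```

```text
t 12.17 pos [506.  218.2 144.1] yaw 64.38 tilt 1.68,0.16 op 0.350 F [2.  3.4 1. ] M [ 0.17 -0.12  0.02]
dx 1.69 dy 20.72 dz 1.95 twist 0.1  dist 209 j [ 12.  30.  98.  -0.  50. -52.]
[[640.1, 45.8], [612.0, 35.9], [600.3, -36.8], [590.3, -8.6]]
[601.06  13.7 ] -25.75 [-25.74 -25.52 -25.77 -25.94]
[516.48177656  54.6743842 ] [541.99237176  42.48818742] 28.27178557451007 yaw -25.533413803350793 mid in bracket [-79.84080606   0.20960867]
```

View pics/t5.png

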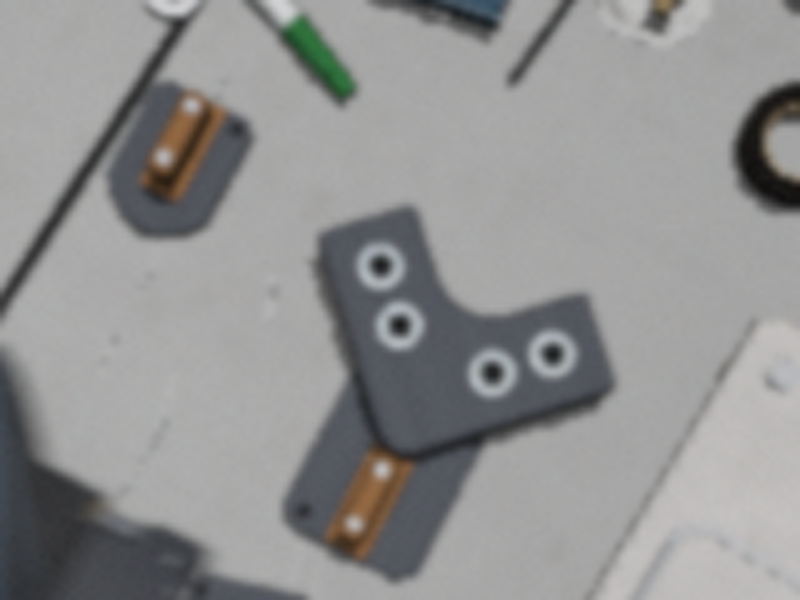

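Hollow template home (0.2 mm, 0.2°, bracket unmoved). Next nose_large.

>>> arm_command([
  {"claw": 0.5,"dx": 1.7,"dy": 20.7,"dz": 2,"twist": 0.2},
  {"claw": 0.5,"dx": 1.7,"dy": 20.7,"dz": 2,"twist": 0.2},
  {"claw": 0.5,"dx": 1.7,"dy": 20.7,"dz": 2,"twist": 0.2},
  {"claw": 0.5,"dx": 1.7,"dy": 20.7,"dz": 2,"twist": 0.2},
  {"claw": 0.5,"dx": 1.7,"dy": 20.7,"dz": 2,"twist": 0.2},
  {"claw": 0.5,"dx": 1.7,"dy": 20.7,"dz": 2,"twist": 0.2},
  {"claw": 0.5,"dx": 1.7,"dy": 20.7,"dz": 2,"twist": 0.2},
  {"claw": 0.5,"dx": 1.7,"dy": 20.7,"dz": 2,"twist": 0.2},
])

```text
time_s: 12.83
position: [0.6996, 0.1436, 0.1286]
tcp_rot: [[0.436, 0.9, 0.027], [0.9, -0.436, 0.003], [0.014, 0.023, -1.0]]
force: [-0.7, -0.6, 0.4]
opening: 0.498
```

```bash
python3 go.py 700.6 143.9 60 64.0
```

```text
t 12.83 pos [699.6 143.6 128.6] yaw 64.15 tilt 1.57,0.16 op 0.498 F [-0.7 -0.6  0.4] M [0.   0.02 0.01]
dx -0.03 dy -0.08 dz 6.86 twist 0.1  dist 69 j [  3.  42.  74.   0.  62. -62.]
```

>>> arm_command([
  {"claw": 0.5,"dx": 0,"dy": -0.1,"dz": 3.5,"twist": 0.1},
  {"claw": 0.5,"dx": 0,"dy": -0.1,"dz": 6.8,"twist": 0.1},
  {"claw": 0.5,"dx": 0,"dy": -0.1,"dz": 6.8,"twist": 0.1},
  {"claw": 0.5,"dx": 0,"dy": -0.1,"dz": 6.8,"twist": 0.1},
])

```text
time_s: 13.17
position: [0.6973, 0.1449, 0.0588]
tcp_rot: [[0.437, 0.899, 0.021], [0.9, -0.437, 0.002], [0.011, 0.018, -1.0]]
force: [0.6, -0.6, 0.4]
opening: 0.498
```

```bash
python3 go.py 700.6 143.9 16 64.0;python3 pic.py scene s4 240 130 340 205 7
```

```text
t 13.17 pos [697.3 144.9  58.8] yaw 64.11 tilt 1.21,0.14 op 0.498 F [ 0.6 -0.6  0.4] M [-0.09 -0.01 -0.07]
dx 0.01 dy 0.27 dz 4.28 twist 0.1  dist 43 j [  3.  47.  76.   0.  56. -61.]
```

View pics/s4.png

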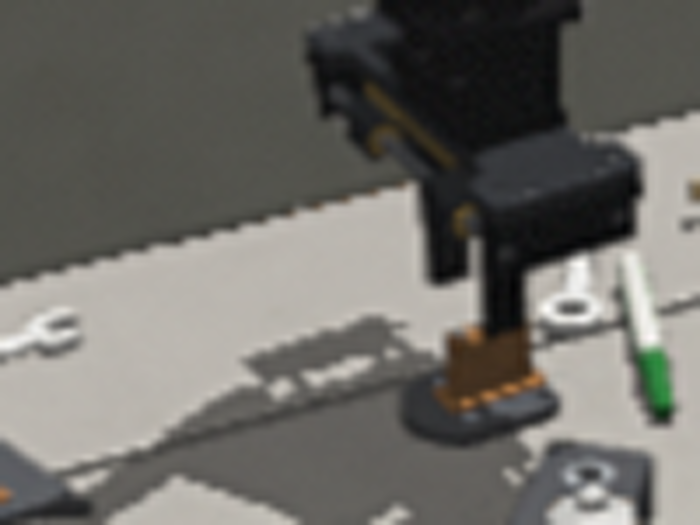

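The fingers straddle the bar, so I continue down.

>>> arm_command([
  {"claw": 0.5,"dx": 0,"dy": 0.27,"dz": 2.5,"twist": 0.1},
  {"claw": 0.5,"dx": 0,"dy": 0.27,"dz": 4.3,"twist": 0.1},
  {"claw": 0.5,"dx": 0,"dy": 0.27,"dz": 4.3,"twist": 0.1},
  {"claw": 0.5,"dx": 0,"dy": 0.27,"dz": 4.3,"twist": 0.1},
  {"claw": 0.5,"dx": 0,"dy": 0.27,"dz": 4.3,"twist": 0.1},
])

```text
time_s: 13.63
position: [0.7047, 0.1442, 0.0209]
tcp_rot: [[0.438, 0.899, 0.031], [0.899, -0.438, 0.003], [0.016, 0.026, -1.0]]
force: [0.1, 0.8, 0.1]
opening: 0.495
```

```bash
python3 go.py 700.6 143.9 14.5 64.0
```

```text
t 13.63 pos [704.7 144.2  20.9] yaw 64.03 tilt 1.76,0.17 op 0.495 F [0.1 0.8 0.1] M [-0.06  0.02  0.01]
dx -0.21 dy -0.38 dz 0.63 twist 0.0  dist 8 j [  3.  50.  76.   0.  52. -61.]
```

>>> arm_command([
  {"claw": 0.5,"dx": -0.2,"dy": -0.4,"dz": 0.6,"twist": 0},
  {"claw": 0.5,"dx": -0.2,"dy": -0.4,"dz": 0.6,"twist": 0},
  {"claw": 0.5,"dx": -0.2,"dy": -0.4,"dz": 0.6,"twist": 0},
])

```text
time_s: 13.88
position: [0.7005, 0.1442, 0.0157]
tcp_rot: [[0.438, 0.899, 0.031], [0.899, -0.438, 0.003], [0.016, 0.027, -1.0]]
force: [0.1, 0.4, 0.2]
opening: 0.503
```

```bash
python3 go.py 700.6 143.9 14.5 64.0
```

```text
t 13.88 pos [700.5 144.2  15.7] yaw 64.04 tilt 1.80,0.17 op 0.503 F [0.1 0.4 0.2] M [-0.07  0.08 -0.  ]
dx -0.03 dy 0.02 dz 0.12 twist 0.0  dist 1 j [  3.  50.  77.   0.  51. -61.]
```

Close.

>>> arm_command([
  {"claw": 0,"dx": 0,"dy": 0,"dz": 0.05,"twist": 0},
  {"claw": 0,"dx": 0,"dy": 0,"dz": 0.05,"twist": 0},
  {"claw": 0,"dx": 0,"dy": 0,"dz": 0.05,"twist": 0},
  {"claw": 0,"dx": 0,"dy": 0,"dz": 0.05,"twist": 0},
  {"claw": 0,"dx": 0,"dy": 0,"dz": 0.05,"twist": 0},
  {"claw": 0,"dx": 0,"dy": 0,"dz": 0.05,"twist": 0},
])

```text
time_s: 14.38
position: [0.7004, 0.1441, 0.0153]
tcp_rot: [[0.438, 0.899, 0.031], [0.899, -0.438, 0.003], [0.016, 0.027, -1.0]]
force: [-0.9, -0.3, 1.4]
opening: 0.159
```

```bash
python3 go.py 700.5 144.2 75 64.0
```

```text
t 14.38 pos [700.4 144.1  15.3] yaw 64.04 tilt 1.78,0.15 op 0.159 F [-0.9 -0.3  1.4] M [-0.12  0.18 -0.04]
dx 0.11 dy 0.16 dz -5.96 twist 0.0  dist 60 j [  3.  50.  77.   0.  51. -61.]
```

>>> arm_command([
  {"claw": 0,"dx": 0.1,"dy": 0.1,"dz": -3,"twist": 0},
  {"claw": 0,"dx": 0.1,"dy": 0.2,"dz": -6,"twist": 0},
  {"claw": 0,"dx": -4,"dy": 1.4,"dz": -6,"twist": 0},
  {"claw": 0,"dx": -8,"dy": 2.7,"dz": -6,"twist": 0},
  {"claw": 0,"dx": -12,"dy": 3.9,"dz": -6,"twist": 0},
  {"claw": 0,"dx": -16,"dy": 5.2,"dz": -6,"twist": -0.3},
  {"claw": 0,"dx": -16,"dy": 5.2,"dz": -6,"twist": -0.3},
  {"claw": 0,"dx": -16,"dy": 5.2,"dz": -6,"twist": -0.3},
])

```text
time_s: 15.05
position: [0.6746, -0.0258, 0.0736]
tcp_rot: [[0.438, 0.899, 0.03], [0.899, -0.438, 0.003], [0.016, 0.026, -1.0]]
force: [0.3, 0.4, -2.8]
opening: 0.154
```

```bash
python3 go.py 675.6 -22.2 25 64.3;python3 pic.py top t6 250 120 410 240 5
```

```text
t 15.05 pos [674.6 -25.8  73.6] yaw 64.05 tilt 1.72,0.15 op 0.154 F [ 0.3  0.4 -2.8] M [ 0.08  0.07 -0.02]
dx 0.29 dy -0.20 dz 4.86 twist -0.2  dist 49 j [-12.  44.  82.   1.  53. -76.]
```

View pics/t6.png

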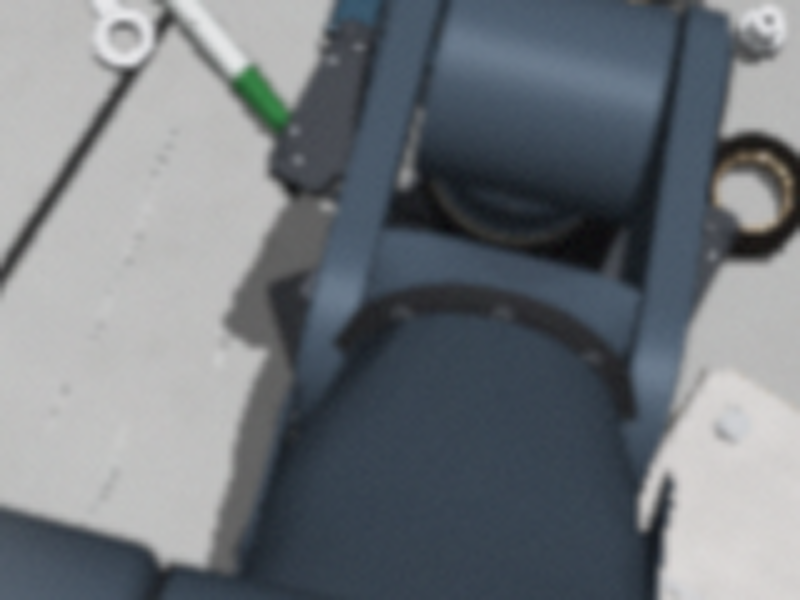

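>>> arm_command([
  {"claw": 0,"dx": 0.3,"dy": -0.2,"dz": 2.5,"twist": -0.2},
  {"claw": 0,"dx": 0.3,"dy": -0.2,"dz": 4.5,"twist": -0.2},
  {"claw": 0,"dx": 0.3,"dy": -0.2,"dz": 4.8,"twist": -0.2},
  {"claw": 0,"dx": 0.3,"dy": -0.2,"dz": 4.8,"twist": -0.2},
  {"claw": 0,"dx": 0.3,"dy": -0.2,"dz": 4.8,"twist": -0.2},
])

```text
time_s: 15.52
position: [0.676, -0.0186, 0.0258]
tcp_rot: [[0.431, 0.902, 0.03], [0.902, -0.431, 0.004], [0.016, 0.026, -1.0]]
force: [0.7, 0.5, -1.8]
opening: 0.158
```

```bash
python3 go.py 675.6 -22.2 15.3 64.3
```

```text
t 15.52 pos [676.  -18.6  25.8] yaw 64.47 tilt 1.73,0.21 op 0.158 F [ 0.7  0.5 -1.8] M [-0.03  0.02 -0.02]
dx -0.36 dy 0.09 dz 1.04 twist 0.2  dist 11 j [-11.  47.  83.   1.  48. -76.]
```

>>> arm_command([
  {"claw": 0,"dx": -0.35,"dy": 0.1,"dz": 0.4,"twist": 0.2},
  {"claw": 0,"dx": -0.35,"dy": 0.1,"dz": 0.8,"twist": 0.2},
  {"claw": 0,"dx": -0.35,"dy": 0.1,"dz": 1,"twist": 0.2},
  {"claw": 0,"dx": -0.35,"dy": 0.1,"dz": 1,"twist": 0.2},
  {"claw": 0,"dx": -0.35,"dy": 0.1,"dz": 1,"twist": 0.2},
])

```text
time_s: 15.93
position: [0.6757, -0.0223, 0.0159]
tcp_rot: [[0.434, 0.9, 0.03], [0.901, -0.434, 0.004], [0.016, 0.026, -1.0]]
force: [-0.2, -0.0, -2.8]
opening: 0.161
```

```bash
python3 go.py 662.1 -15.7 15.3 64.3
```

```text
t 15.93 pos [675.7 -22.3  15.9] yaw 64.26 tilt 1.73,0.21 op 0.161 F [-0.2 -0.  -2.8] M [-0.02  0.03  0.07]
dx -0.00 dy -1.51 dz 0.02 twist -0.0  dist 15 j [-12.  48.  83.   1.  47. -76.]
```

>>> arm_command([
  {"claw": 0,"dx": 0,"dy": 0,"dz": 0.1,"twist": 0},
  {"claw": 0,"dx": 0,"dy": 0,"dz": 0.1,"twist": 0},
  {"claw": 0,"dx": 0,"dy": -0.3,"dz": 0.1,"twist": 0},
  {"claw": 0,"dx": 0,"dy": -0.6,"dz": 0.1,"twist": 0},
  {"claw": 0,"dx": 0,"dy": -0.9,"dz": 0.1,"twist": 0},
  {"claw": 0,"dx": 0,"dy": -1.0,"dz": 0.1,"twist": 0},
  {"claw": 0,"dx": 0,"dy": -1.0,"dz": 0.1,"twist": 0},
])

```text
time_s: 16.52
position: [0.6671, -0.0179, 0.0153]
tcp_rot: [[0.434, 0.9, 0.031], [0.901, -0.434, 0.003], [0.017, 0.027, -1.0]]
force: [-0.0, -0.3, 3.3]
opening: 0.159
```

```bash
python3 go.py 662.1 -15.7 15.3 64.3
```

```text
t 16.52 pos [667.1 -17.9  15.3] yaw 64.28 tilt 1.80,0.19 op 0.159 F [-0.  -0.3  3.3] M [-0.16  0.03  0.07]
dx -0.02 dy -0.54 dz -0.02 twist -0.0  dist 5 j [-11.  48.  85.   1.  46. -76.]
```

>>> arm_command([
  {"claw": 0,"dx": 0,"dy": -0.2,"dz": -0.02,"twist": 0},
  {"claw": 0,"dx": 0,"dy": -0.3,"dz": -0.02,"twist": 0},
  {"claw": 0,"dx": 0,"dy": -0.3,"dz": -0.02,"twist": 0},
])

```text
time_s: 16.77
position: [0.6639, -0.0163, 0.0153]
tcp_rot: [[0.434, 0.9, 0.031], [0.901, -0.434, 0.003], [0.016, 0.026, -1.0]]
force: [-0.2, 0.3, 1.1]
opening: 0.16
```

>>> arm_command([
  {"claw": 0,"dx": 0,"dy": -0.1,"dz": 0,"twist": 0},
  {"claw": 0,"dx": 0,"dy": -0.1,"dz": 0,"twist": 0},
  {"claw": 0,"dx": 0,"dy": -0.1,"dz": 0,"twist": 0},
])

```text
time_s: 17.02
position: [0.663, -0.0159, 0.0153]
tcp_rot: [[0.434, 0.901, 0.031], [0.901, -0.434, 0.003], [0.016, 0.026, -1.0]]
force: [0.8, -1.0, 1.4]
opening: 0.159
```

```bash
python3 go.py 662.1 -15.7 15.3 64.3
```

```text
t 17.02 pos [663.  -15.9  15.3] yaw 64.29 tilt 1.75,0.20 op 0.159 F [ 0.8 -1.   1.4] M [-0.16 -0.12  0.03]
dx -0.02 dy -0.09 dz 0.00 twist -0.0  dist 1 j [-11.  48.  85.   1.  46. -76.]
```

>>> arm_command([
  {"claw": 0,"dx": 0,"dy": -0.07,"dz": 0,"twist": 0},
  {"claw": 0,"dx": 0,"dy": -0.07,"dz": 0,"twist": 0},
  {"claw": 0,"dx": 0,"dy": -0.07,"dz": 0,"twist": 0},
])

```text
time_s: 17.27
position: [0.6624, -0.0156, 0.0153]
tcp_rot: [[0.434, 0.9, 0.031], [0.901, -0.434, 0.003], [0.016, 0.026, -1.0]]
force: [1.4, -0.1, 0.8]
opening: 0.159
```

>>> arm_command([
  {"claw": 0,"dx": 0,"dy": -0.07,"dz": 0,"twist": 0},
  {"claw": 0,"dx": 0,"dy": -0.07,"dz": 0,"twist": 0},
  {"claw": 0,"dx": 0,"dy": -0.07,"dz": 0,"twist": 0},
])

```text
time_s: 17.52
position: [0.6621, -0.0155, 0.0154]
tcp_rot: [[0.434, 0.9, 0.032], [0.901, -0.434, 0.003], [0.017, 0.027, -0.999]]
force: [2.0, -1.9, -0.7]
opening: 0.16
```

```bash
python3 go.py 662.1 -15.7 15.3 64.3
```

```text
t 17.52 pos [662.1 -15.5  15.4] yaw 64.28 tilt 1.81,0.18 op 0.160 F [ 2.  -1.9 -0.7] M [-0.33 -0.25 -0.01]
dx -0.02 dy 0.00 dz 0.01 twist -0.0  dist 0 j [-11.  48.  85.   1.  45. -76.]
```

>>> arm_command([
  {"claw": 0,"dx": -0.03,"dy": -0.08,"dz": 0,"twist": 0},
  {"claw": 0,"dx": -0.03,"dy": -0.08,"dz": 0,"twist": 0},
  {"claw": 0,"dx": -0.03,"dy": -0.08,"dz": 0,"twist": 0},
])

```text
time_s: 17.77
position: [0.6618, -0.0157, 0.0154]
tcp_rot: [[0.434, 0.9, 0.033], [0.901, -0.434, 0.003], [0.017, 0.028, -0.999]]
force: [2.2, -1.6, 0.0]
opening: 0.157
```

```bash
python3 go.py 662.1 -15.7 15.3 64.3
```

```text
t 17.77 pos [661.8 -15.7  15.4] yaw 64.27 tilt 1.88,0.17 op 0.157 F [ 2.2 -1.6  0. ] M [-0.3  -0.34 -0.02]
dx 0.01 dy 0.02 dz 0.01 twist -0.0  dist 0 j [-11.  48.  85.   1.  45. -76.]
```

>>> arm_command([
  {"claw": 0,"dx": -0.02,"dy": -0.1,"dz": 0,"twist": 0},
  {"claw": 0,"dx": -0.02,"dy": -0.1,"dz": 0,"twist": 0},
  {"claw": 0,"dx": -0.02,"dy": -0.1,"dz": 0,"twist": 0},
])

```text
time_s: 18.02
position: [0.6618, -0.0157, 0.0155]
tcp_rot: [[0.434, 0.9, 0.035], [0.901, -0.434, 0.002], [0.017, 0.03, -0.999]]
force: [4.2, -1.7, -2.2]
opening: 0.159
```

```bash
python3 go.py 662.1 -15.7 15.3 64.3
```

```text
t 18.02 pos [661.8 -15.7  15.5] yaw 64.26 tilt 2.00,0.14 op 0.159 F [ 4.2 -1.7 -2.2] M [-0.33 -0.75  0.01]
dx 0.01 dy 0.03 dz 0.02 twist -0.0  dist 0 j [-11.  47.  86.   1.  45. -76.]
```

Seated, with the force (4.5 N at -22°) along the axis. I release, lift and move aside to look.

>>> arm_command([
  {"claw": 0.35,"dx": 0,"dy": 0,"dz": 0,"twist": 0},
  {"claw": 0.35,"dx": 0,"dy": 0,"dz": 0,"twist": 0},
  {"claw": 0.35,"dx": 0,"dy": 0,"dz": 0,"twist": 0},
  {"claw": 0.35,"dx": 0,"dy": 0,"dz": -3,"twist": 0},
  {"claw": 0.35,"dx": 0,"dy": 0.1,"dz": -6,"twist": 0},
  {"claw": 0.35,"dx": 0,"dy": 0.2,"dz": -9,"twist": 0},
  {"claw": 0.35,"dx": 0,"dy": 0.3,"dz": -12,"twist": 0},
  {"claw": 0.35,"dx": 0,"dy": 0.3,"dz": -12,"twist": 0},
])

```text
time_s: 18.68
position: [0.6634, -0.0175, 0.142]
tcp_rot: [[0.434, 0.9, 0.045], [0.901, -0.434, 0.001], [0.02, 0.04, -0.999]]
force: [0.8, 0.4, 0.1]
opening: 0.347
```

```bash
python3 go.py 560 230 135 64.3
```

```text
t 18.68 pos [663.4 -17.5 142. ] yaw 64.30 tilt 2.55,0.04 op 0.347 F [0.8 0.4 0.1] M [-0.03 -0.05 -0.04]
dx 17.80 dy -20.08 dz 0.26 twist -0.0  dist 268 j [-11.  37.  82.   1.  58. -76.]
```

>>> arm_command([
  {"claw": 0,"dx": 17.8,"dy": -20,"dz": 0,"twist": 0},
  {"claw": 0,"dx": 17.8,"dy": -20,"dz": 0,"twist": 0},
  {"claw": 0,"dx": 17.8,"dy": -20,"dz": 0,"twist": 0},
  {"claw": 0,"dx": 17.8,"dy": -20,"dz": 0,"twist": 0},
  {"claw": 0,"dx": 17.8,"dy": -20,"dz": 0,"twist": 0},
  {"claw": 0,"dx": 17.8,"dy": -20,"dz": 0,"twist": 0},
  {"claw": 0,"dx": 17.8,"dy": -20,"dz": 0,"twist": 0},
  {"claw": 0,"dx": 17.8,"dy": -20,"dz": 0,"twist": 0},
])

```text
time_s: 19.35
position: [0.5565, 0.2334, 0.1367]
tcp_rot: [[0.429, 0.903, 0.04], [0.903, -0.429, 0.001], [0.018, 0.035, -0.999]]
force: [-0.1, -0.3, 0.2]
opening: 0.001
```

```bash
python3 go.py 700 0 135 64.3; python3 pic.py top t7 250 120 410 240 5
```

```text
t 19.35 pos [556.5 233.4 136.7] yaw 64.60 tilt 2.28,0.07 op 0.001 F [-0.1 -0.3  0.2] M [-0.01  0.02  0.  ]
dx -14.93 dy 22.97 dz 0.71 twist 0.3  dist 274 j [ 12.  34.  91.  -1.  52. -52.]
```

View pics/t7.png

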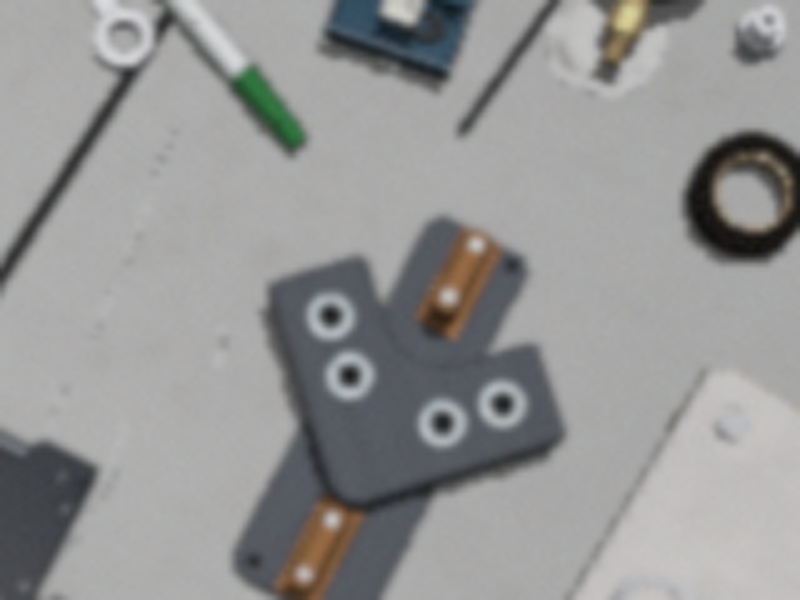

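The nose template lies in the fillet (screws at crop (476,244) and (448,296)) and no gap shows. I measure both.

```bash
cat > fin.py <<'E'
import sys
from meas import *
R,big,off=measure(sys.argv[1]);print(R.round(1).tolist())
o,a,ax,h=frame(R);print(o.round(2),round(a,2),ax)
for n,pts in (("hollow",((305,574),(332,520))),("nose",((476,244),(448,296)))):
    s=[cen(big,np.array([250+x/5-off[0],120+y/5-off[1]])*S) for x,y in pts]
    A,B=toz("top",px(s,off),.045)[:,:2]*1000
    print(n,np.linalg.norm(A-B).round(2),"rel yaw %.2f"%((ang(B-A)-a+90)%180-90),"mid in bracket",inB(o,a,(A+B)/2).round(2))
E
python3 fin.py pics/t7_full.png
```

```text
[[640.2, 45.7], [611.9, 35.9], [600.3, -36.9], [590.3, -8.7]]
[601.05  13.65] -25.78 [-25.78 -25.58 -25.77 -25.81]
hollow 28.35 rel yaw 0.38 mid in bracket [-79.85   0.21]
nose 28.25 rel yaw -0.86 mid in bracket [67.73 -0.37]
```

The nose reads square within 0.9° and 0.4 mm. I'll seat it by a gentle push on its bar end, as I did for the first.

```bash
python3 go.py 699.5 -34 120 64.25
```

```text
t 19.40 pos [558.1 231.5 136.8] yaw 64.54 tilt 2.38,0.01 op 0.005 F [ 1.2  0.2 -0.6] M [-0.07  0.02 -0.02]
dx -17.92 dy 24.11 dz 2.26 twist 0.3  dist 301 j [ 12.  34.  91.  -1.  52. -52.]
```

>>> arm_command([
  {"claw": 0,"dx": -17.9,"dy": 24.1,"dz": 2.2,"twist": 0.3},
  {"claw": 0,"dx": -17.9,"dy": 24.1,"dz": 2.2,"twist": 0.3},
  {"claw": 0,"dx": -17.9,"dy": 24.1,"dz": 2.2,"twist": 0.3},
  {"claw": 0,"dx": -17.9,"dy": 24.1,"dz": 2.2,"twist": 0.3},
  {"claw": 0,"dx": -17.9,"dy": 24.1,"dz": 2.2,"twist": 0.3},
  {"claw": 0,"dx": -17.9,"dy": 24.1,"dz": 2.2,"twist": 0.3},
  {"claw": 0,"dx": -17.9,"dy": 24.1,"dz": 2.2,"twist": 0.3},
  {"claw": 0,"dx": -17.9,"dy": 24.1,"dz": 2.2,"twist": 0.3},
])

```text
time_s: 20.07
position: [0.7027, -0.0436, 0.1199]
tcp_rot: [[0.441, 0.896, 0.045], [0.897, -0.442, -0.004], [0.016, 0.042, -0.999]]
force: [-0.6, 0.3, -0.2]
opening: 0.01
```

```bash
python3 go.py 699.5 -34 70 64.25
```

```text
t 20.07 pos [702.7 -43.6 119.9] yaw 63.81 tilt 2.58,-0.23 op 0.010 F [-0.6  0.3 -0.2] M [ 0.08 -0.02  0.  ]
dx 0.64 dy -0.92 dz 4.97 twist -0.4  dist 51 j [-13.  42.  77.   0.  59. -77.]
```

>>> arm_command([
  {"claw": 0,"dx": 0.6,"dy": -0.9,"dz": 2.5,"twist": -0.4},
  {"claw": 0,"dx": 0.6,"dy": -0.9,"dz": 5,"twist": -0.4},
  {"claw": 0,"dx": 0.6,"dy": -0.9,"dz": 5,"twist": -0.4},
  {"claw": 0,"dx": 0.6,"dy": -0.9,"dz": 5,"twist": -0.4},
  {"claw": 0,"dx": 0.6,"dy": -0.9,"dz": 5,"twist": -0.4},
])

```text
time_s: 20.48
position: [0.6997, -0.035, 0.0702]
tcp_rot: [[0.435, 0.899, 0.045], [0.9, -0.436, -0.004], [0.016, 0.043, -0.999]]
force: [-0.1, 0.2, 1.4]
opening: 0.006
```

```bash
python3 go.py 699.5 -34 22 64.25
```

```text
t 20.48 pos [699.7 -35.   70.2] yaw 64.18 tilt 2.60,-0.24 op 0.006 F [-0.1  0.2  1.4] M [ 0.03  0.07 -0.02]
dx 0.00 dy -0.27 dz 4.82 twist -0.1  dist 48 j [-12.  45.  79.   0.  53. -77.]
```

>>> arm_command([
  {"claw": 0,"dx": 0,"dy": -0.1,"dz": 2.5,"twist": -0.1},
  {"claw": 0,"dx": 0,"dy": -0.2,"dz": 4.7,"twist": -0.1},
  {"claw": 0,"dx": 0,"dy": -0.2,"dz": 4.7,"twist": -0.1},
  {"claw": 0,"dx": 0,"dy": -0.2,"dz": 4.7,"twist": -0.1},
  {"claw": 0,"dx": 0,"dy": -0.2,"dz": 4.7,"twist": -0.1},
])

```text
time_s: 20.9
position: [0.7015, -0.0344, 0.0253]
tcp_rot: [[0.433, 0.9, 0.049], [0.901, -0.434, -0.005], [0.017, 0.046, -0.999]]
force: [0.3, 0.3, -0.5]
opening: 0.005
```

```bash
python3 go.py 692.5 -30.5 22 64.25
```

```text
t 20.90 pos [701.5 -34.4  25.3] yaw 64.31 tilt 2.79,-0.29 op 0.005 F [ 0.3  0.3 -0.5] M [-0.01 -0.01  0.02]
dx -0.04 dy -0.99 dz 0.28 twist 0.1  dist 10 j [-12.  49.  80.   0.  49. -77.]
```

>>> arm_command([
  {"claw": 0,"dx": 0,"dy": -0.3,"dz": 0.2,"twist": 0.1},
  {"claw": 0,"dx": 0,"dy": -0.6,"dz": 0.2,"twist": 0.1},
  {"claw": 0,"dx": 0,"dy": -0.7,"dz": 0.2,"twist": 0.1},
  {"claw": 0,"dx": 0,"dy": -0.7,"dz": 0.2,"twist": 0.1},
])

```text
time_s: 21.23
position: [0.6951, -0.0311, 0.0238]
tcp_rot: [[0.435, 0.899, 0.049], [0.9, -0.435, -0.005], [0.017, 0.046, -0.999]]
force: [-0.2, 0.4, -0.3]
opening: 0.005
```

>>> arm_command([
  {"claw": 0,"dx": 0,"dy": -0.12,"dz": 0,"twist": 0},
  {"claw": 0,"dx": 0,"dy": -0.12,"dz": 0,"twist": 0},
  {"claw": 0,"dx": 0,"dy": -0.12,"dz": 0,"twist": 0},
])

```text
time_s: 21.48
position: [0.6947, -0.0308, 0.024]
tcp_rot: [[0.435, 0.899, 0.051], [0.9, -0.435, -0.005], [0.017, 0.048, -0.999]]
force: [1.3, -0.5, -1.5]
opening: 0.007
```

>>> arm_command([
  {"claw": 0,"dx": 0,"dy": -0.12,"dz": 0,"twist": 0},
  {"claw": 0,"dx": 0,"dy": -0.12,"dz": 0,"twist": 0},
  {"claw": 0,"dx": 0,"dy": -0.12,"dz": 0,"twist": 0},
])

```text
time_s: 21.73
position: [0.6945, -0.0307, 0.0243]
tcp_rot: [[0.435, 0.899, 0.053], [0.9, -0.435, -0.006], [0.018, 0.05, -0.999]]
force: [3.6, -1.1, -0.5]
opening: 0.008
```

```bash
python3 go.py 690.5 -29.5 22 64.25
```

```text
t 21.73 pos [694.5 -30.7  24.3] yaw 64.22 tilt 3.02,-0.34 op 0.008 F [ 3.6 -1.1 -0.5] M [-0.19 -0.36  0.01]
dx -0.07 dy -0.42 dz 0.21 twist -0.0  dist 5 j [-12.  48.  81.   0.  48. -76.]
```

>>> arm_command([
  {"claw": 0,"dx": 0,"dy": -0.15,"dz": 0,"twist": 0},
  {"claw": 0,"dx": 0,"dy": -0.15,"dz": 0,"twist": 0},
  {"claw": 0,"dx": 0,"dy": -0.15,"dz": 0,"twist": 0},
])

```text
time_s: 21.98
position: [0.6943, -0.0304, 0.0248]
tcp_rot: [[0.435, 0.899, 0.055], [0.9, -0.435, -0.007], [0.018, 0.053, -0.998]]
force: [2.9, -2.1, -0.3]
opening: 0.008
```

```bash
python3 go.py 690.5 -29.5 22 64.25; python3 pic.py scene s5 290 110 390 185 7
```

```text
t 21.98 pos [694.3 -30.4  24.8] yaw 64.23 tilt 3.16,-0.39 op 0.008 F [ 2.9 -2.1 -0.3] M [-0.33 -0.56 -0.05]
dx -0.08 dy -0.40 dz 0.25 twist -0.0  dist 5 j [-12.  48.  81.   0.  47. -76.]
```

View pics/s5.png

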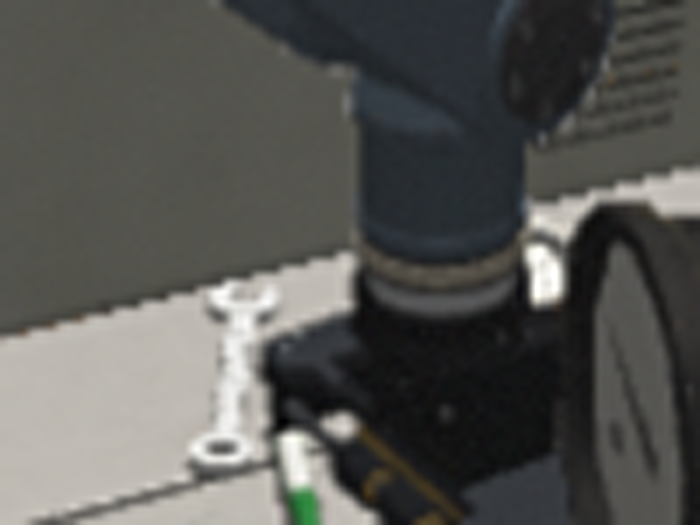

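>>> arm_command([
  {"claw": 0,"dx": 0,"dy": -0.2,"dz": 0,"twist": 0},
  {"claw": 0,"dx": 0,"dy": -0.2,"dz": 0,"twist": 0},
  {"claw": 0,"dx": 0,"dy": -0.2,"dz": 0,"twist": 0},
])

```text
time_s: 22.28
position: [0.694, -0.0302, 0.0254]
tcp_rot: [[0.435, 0.899, 0.059], [0.9, -0.435, -0.008], [0.018, 0.056, -0.998]]
force: [4.4, -2.9, 1.4]
opening: 0.002
```

```bash
python3 go.py 690.5 -29.5 22 64.25
```

```text
t 22.28 pos [694.  -30.2  25.4] yaw 64.23 tilt 3.36,-0.45 op 0.002 F [ 4.4 -2.9  1.4] M [-0.41 -0.71  0.01]
dx -0.09 dy -0.36 dz 0.32 twist -0.0  dist 5 j [-12.  48.  81.   0.  47. -76.]
```

>>> arm_command([
  {"claw": 0,"dx": 0,"dy": 0.5,"dz": 0,"twist": 0},
  {"claw": 0,"dx": 0,"dy": 1.0,"dz": 0,"twist": 0},
  {"claw": 0,"dx": 0,"dy": 1.2,"dz": -3,"twist": 0},
  {"claw": 0,"dx": 0,"dy": 1.4,"dz": -7,"twist": 0},
  {"claw": 0,"dx": 0,"dy": 1.4,"dz": -11,"twist": 0},
  {"claw": 0,"dx": 3,"dy": -1,"dz": -12,"twist": 0},
  {"claw": 0,"dx": 6,"dy": -4,"dz": -12,"twist": 0},
  {"claw": 0,"dx": 9,"dy": -7,"dz": -12,"twist": 0},
])

```text
time_s: 22.95
position: [0.663, 0.0813, 0.1442]
tcp_rot: [[0.437, 0.898, 0.059], [0.899, -0.437, -0.007], [0.019, 0.056, -0.998]]
force: [-0.0, 0.8, -0.4]
opening: 0.003
```

>>> arm_command([
  {"claw": 0,"dx": 12,"dy": -12,"dz": 0,"twist": 0},
  {"claw": 0,"dx": 12,"dy": -12,"dz": 0,"twist": 0},
  {"claw": 0,"dx": 12,"dy": -12,"dz": 0,"twist": 0},
  {"claw": 0,"dx": 12,"dy": -12,"dz": 0,"twist": 0},
  {"claw": 0,"dx": 12,"dy": -12,"dz": 0,"twist": 0},
  {"claw": 0,"dx": 12,"dy": -12,"dz": 0,"twist": 0},
  {"claw": 0,"dx": 12,"dy": -12,"dz": 0,"twist": 0},
])

```text
time_s: 23.53
position: [0.6068, 0.2417, 0.1392]
tcp_rot: [[0.436, 0.898, 0.056], [0.9, -0.436, -0.008], [0.017, 0.054, -0.998]]
force: [0.1, -0.7, 0.2]
opening: 0.005
```

```bash
python3 pic.py top t8 250 120 410 240 5; python3 fin.py pics/t8_full.png;python3 pic.py top t9 250 120 410 240 5; python3 fin.py pics/t9_full.png; python3 go.py 560 230 135 64
```

```text
[[640.1, 45.8], [611.9, 35.9], [600.3, -36.8], [590.4, -8.7]]
[601.09  13.66] -25.74 [-25.75 -25.55 -25.73 -25.75]
hollow 28.34 rel yaw 0.26 mid in bracket [-79.87   0.26]
nose 28.22 rel yaw -0.89 mid in bracket [67.7  -0.34]
[[640.2, 45.7], [611.9, 35.9], [600.3, -36.9], [590.4, -8.6]]
[601.06  13.67] -25.75 [-25.87 -25.66 -25.75 -25.74]
hollow 28.3 rel yaw 0.35 mid in bracket [-79.85   0.24]
nose 28.2 rel yaw -0.91 mid in bracket [67.73 -0.33]
t 23.63 pos [608.  240.2 139.4] yaw 63.99 tilt 3.29,-0.47 op 0.005 F [ 0.4 -0.8  0.4] M [-0.03  0.04  0.02]
dx -3.03 dy -3.88 dz 0.17 twist -0.0  dist 49 j [ 12.  37.  84.  -1.  56. -51.]
```

View pics/t9.png

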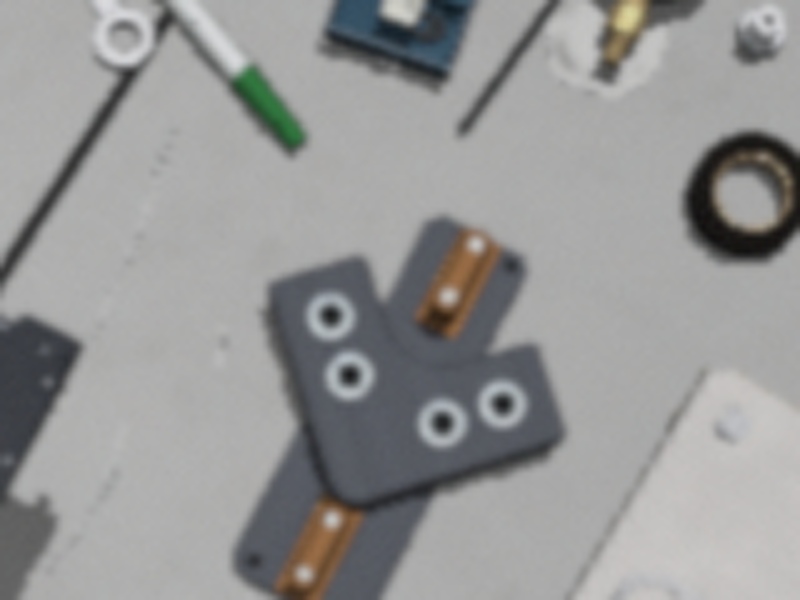

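View pics/t9_full.png

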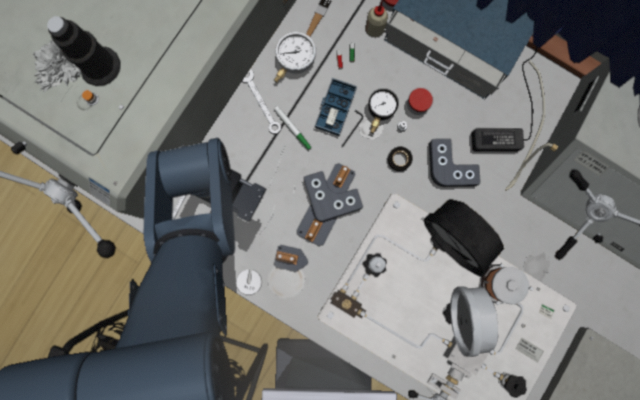

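The nose's screw line still reads −0.9°. I cross-check with its plate edges.

Run:
```python
from m import *
for f in ("pics/t7_full.png","pics/t8_full.png","pics/t9_full.png"):
    im=cv2.imread(f);big,g,off=setup(im,250,120,410,240)
    for thr in (105,115,125):
        C=contour(g,thr);out=[]
        for n,a,b in (("nR",(525,265),(488,345)),("nL",(436,222),(389,292)),("nBack",(452,216),(515,250)),("hL",(240,540),(300,435)),("hR",(433,492),(385,585))):
            a=np.array(a)*S/5;b=np.array(b)*S/5
            try:e=edge(C,off,a,b,.008,.12,.88,6);out.append("%s %.2f (n%d r%.2f)"%(n,ang(e[1]),e[2],e[3]))
            except Exception as x: out.append(n+" x")
        print(thr,out)
```

```text
105 ['nR 153.37 (n48 r0.27)', 'nL 155.11 (n46 r0.23)', 'nBack -117.66 (n12 r0.14)', 'hL -27.06 (n65 r0.21)', 'hR 153.99 (n57 r0.30)']
115 ['nR 153.02 (n48 r0.26)', 'nL 155.34 (n45 r0.22)', 'nBack -117.26 (n25 r0.25)', 'hL -26.75 (n65 r0.17)', 'hR 154.32 (n56 r0.25)']
125 ['nR 153.19 (n48 r0.28)', 'nL 154.82 (n46 r0.26)', 'nBack -117.11 (n31 r0.34)', 'hL -26.74 (n65 r0.16)', 'hR 154.54 (n57 r0.25)']
105 ['nR 153.48 (n48 r0.29)', 'nL 156.09 (n46 r0.18)', 'nBack -117.47 (n10 r0.19)', 'hL -26.89 (n65 r0.22)', 'hR 154.23 (n57 r0.26)']
115 ['nR 153.78 (n48 r0.29)', 'nL 156.15 (n47 r0.16)', 'nBack -118.21 (n25 r0.31)', 'hL -26.79 (n65 r0.18)', 'hR 154.27 (n56 r0.24)']
125 ['nR 153.88 (n48 r0.29)', 'nL 155.74 (n45 r0.16)', 'nBack -117.91 (n31 r0.34)', 'hL -26.80 (n65 r0.18)', 'hR 153.97 (n57 r0.25)']
105 ['nR 153.48 (n48 r0.26)', 'nL 155.95 (n47 r0.19)', 'nBack -117.47 (n10 r0.19)', 'hL -27.06 (n65 r0.22)', 'hR 154.12 (n56 r0.26)']
115 ['nR 153.59 (n48 r0.27)', 'nL 155.78 (n47 r0.18)', 'nBack -118.45 (n24 r0.28)', 'hL -26.81 (n65 r0.17)', 'hR 154.24 (n56 r0.23)']
125 ['nR 153.76 (n48 r0.29)', 'nL 155.83 (n45 r0.15)', 'nBack -118.27 (n31 r0.34)', 'hL -26.84 (n65 r0.18)', 'hR 154.16 (n57 r0.23)']
```

Run:
```python
from m import *
def fit(W):
    vx,vy,x,y=cv2.fitLine(W.astype(np.float32),cv2.DIST_HUBER,0,.01,.01).ravel();return ang((vx,vy))
for f,boxes in (("pics/top0.png",{"nose@start(154.0)":(262,142,292,180),"ns":(272,245,305,270)}),("pics/t4_full.png",{"hollow":(303,215,326,244)}),("pics/t7_full.png",{"nose":(330,160,355,192)}),("pics/t9_full.png",{"nose":(330,160,355,192),"hollow":(303,215,326,244)})):
    im=cv2.imread(f)
    for n,(x0,y0,x1,y1) in boxes.items():
        K=8;b=cv2.resize(im[y0:y1,x0:x1],None,fx=K,fy=K,interpolation=cv2.INTER_CUBIC).astype(float)
        w=b[...,2]-b[...,0]; m=w>25
        N,l,st,c=cv2.connectedComponentsWithStats(m.astype(np.uint8));i=1+np.argmax(st[1:,4]);m=(l==i)
        m=cv2.morphologyEx(m.astype(np.uint8),cv2.MORPH_CLOSE,np.ones((21,21),np.uint8))
        p=np.argwhere(m)[:,::-1];u=(p+.5)/K-.5+[x0,y0]
        W=toz("top",u,.04)[:,:2]*1000
        C=np.cov(W.T);v=np.linalg.eigh(C)[1][:,1]
        # long edges: per bin along axis take min / max across
        t=(W-W.mean(0))@v;q=(W-W.mean(0))@[-v[1],v[0]];lo=[];hi=[]
        for k in np.arange(-15,15,1.):
            s=(t>=k)&(t<k+1)
            lo.append(W[s][np.argmin(q[s])]);hi.append(W[s][np.argmax(q[s])])
        print(f,n,"pca %.2f edges %.2f %.2f"%(ang(v)%180,fit(np.array(lo))%180,fit(np.array(hi))%180))
im=cv2.imread("pics/t9_full.png");c=cv2.resize(im[165:210,300:365],None,fx=12,fy=12,interpolation=cv2.INTER_CUBIC)
cv2.imwrite("pics/z9.png",np.clip(c.astype(float)*1.6,0,255).astype(np.uint8))
```

```text
pics/top0.png nose@start(154.0) pca 154.45 edges 154.97 154.77
pics/top0.png ns pca 75.93 edges 79.56 76.99
pics/t4_full.png hollow pca 153.86 edges 155.19 153.95
pics/t7_full.png nose pca 154.43 edges 152.24 154.56
pics/t9_full.png nose pca 153.92 edges 153.67 153.94
pics/t9_full.png hollow pca 153.83 edges 155.03 153.89
```

View pics/z9.png

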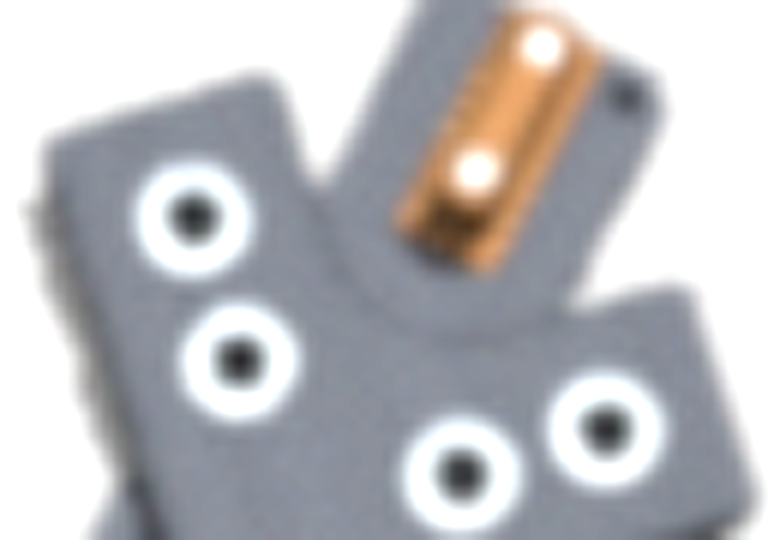

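Cross-checks: plate and bar edges say about 154±0.6°, screws say 153.4°, the bracket axis is 154.25°. My earlier grip sat about 0.35 mm off-axis because of tool tilt, so a slight rotation is plausible. I'll regrip the bar centred and square, press in gently and release.

```bash
cat > gg.py <<'E'
import sys;from h import *
# bracket-frame grasp point gx gy, tcp z, yaw -> tool move
gx,gy,z,a=map(float,sys.argv[1:5]);s=bot.read_state();R=s["tcp_rot"];p=s["position"]*1000
o=np.array([601.06,13.67]);t=np.radians(-25.75);d=np.array([np.cos(t),np.sin(t)]);n=np.array([-d[1],d[0]])
gp=p-19*R[:,2];v=gp[:2]-o
tgt=np.r_[o+gx*d+gy*n,0]+19*R[:,2]*[1,1,0];tgt[2]=z
m=R.T@(tgt-p)/10;cur=np.degrees(np.arctan2(R[1,0],R[0,0]))
print("t %.2f pos"%s["time_s"],p.round(1),"grasp pt in bracket",(v@d).round(2),(v@n).round(2),"yaw %.2f"%cur,"tilt",np.degrees(R[:2,2]).round(2),"F along/lat",(s["force"][:2]@d).round(1),(s["force"][:2]@n).round(1),"Fz",s["force"][2].round(1),"op %.3f"%s["opening"])
print("dx %.2f dy %.2f dz %.2f twist %.2f"%(*m,(cur-a+180)%360-180))
E
python3 gg.py 67.7 0.1 130 64.25
```

```text
t 23.63 pos [608.  240.2 139.4] grasp pt in bracket -93.21 206.72 yaw 63.99 tilt [ 3.29 -0.47] F along/lat 0.7 -0.5 Fz 0.4 op 0.005
dx -20.60 dy 16.13 dz 1.47 twist -0.26
```

>>> arm_command([
  {"claw": 0.4,"dx": -20.6,"dy": 16.1,"dz": 1,"twist": -0.26},
  {"claw": 0.4,"dx": -20.6,"dy": 16.1,"dz": 1,"twist": -0.26},
  {"claw": 0.4,"dx": -20.6,"dy": 16.1,"dz": 1,"twist": -0.26},
  {"claw": 0.4,"dx": -20.6,"dy": 16.1,"dz": 1,"twist": -0.26},
  {"claw": 0.4,"dx": -20.6,"dy": 16.1,"dz": 1,"twist": -0.26},
  {"claw": 0.4,"dx": -20.6,"dy": 16.1,"dz": 1,"twist": -0.26},
  {"claw": 0.4,"dx": -20.6,"dy": 16.1,"dz": 1,"twist": -0.26},
  {"claw": 0.4,"dx": -20.6,"dy": 16.1,"dz": 1,"twist": -0.26},
])

```text
time_s: 24.3
position: [0.6637, -0.0224, 0.1346]
tcp_rot: [[0.442, 0.895, 0.058], [0.897, -0.442, -0.01], [0.017, 0.057, -0.998]]
force: [-0.1, 0.8, -0.1]
opening: 0.387
```

```bash
python3 gg.py 67.7 0.1 70 64.25
```

```text
t 24.30 pos [663.7 -22.4 134.6] grasp pt in bracket 71.02 -5.58 yaw 63.77 tilt [ 3.35 -0.56] F along/lat -0.5 0.7 Fz -0.1 op 0.387
dx 0.45 dy -0.70 dz 6.44 twist -0.48
```

>>> arm_command([
  {"claw": 0.4,"dx": 0.45,"dy": -0.7,"dz": 3,"twist": -0.5},
  {"claw": 0.4,"dx": 0.45,"dy": -0.7,"dz": 6.3,"twist": -0.5},
  {"claw": 0.4,"dx": 0.45,"dy": -0.7,"dz": 6.3,"twist": -0.5},
  {"claw": 0.4,"dx": 0.45,"dy": -0.7,"dz": 6.3,"twist": -0.5},
  {"claw": 0.4,"dx": 0.45,"dy": -0.7,"dz": 6.3,"twist": -0.5},
])

```text
time_s: 24.72
position: [0.6636, -0.0155, 0.0724]
tcp_rot: [[0.434, 0.899, 0.059], [0.901, -0.434, -0.01], [0.017, 0.058, -0.998]]
force: [-0.4, -0.6, 1.1]
opening: 0.398
```

```bash
python3 gg.py 67.7 0.1 18 64.25
```

```text
t 24.72 pos [663.6 -15.5  72.4] grasp pt in bracket 67.92 0.56 yaw 64.29 tilt [ 3.4  -0.56] F along/lat -0.1 -0.7 Fz 1.1 op 0.398
dx -0.14 dy -0.34 dz 5.42 twist 0.04
```

>>> arm_command([
  {"claw": 0.4,"dx": -0.1,"dy": -0.2,"dz": 2.7,"twist": 0.04},
  {"claw": 0.4,"dx": -0.14,"dy": -0.34,"dz": 5.2,"twist": 0.04},
  {"claw": 0.4,"dx": -0.14,"dy": -0.34,"dz": 5.4,"twist": 0.04},
  {"claw": 0.4,"dx": -0.14,"dy": -0.34,"dz": 5.4,"twist": 0.04},
  {"claw": 0.4,"dx": -0.14,"dy": -0.34,"dz": 5.4,"twist": 0.04},
])

```text
time_s: 25.13
position: [0.6646, -0.0158, 0.0204]
tcp_rot: [[0.434, 0.899, 0.063], [0.901, -0.434, -0.01], [0.018, 0.061, -0.998]]
force: [-0.1, 0.1, -0.3]
opening: 0.4
```

```bash
python3 gg.py 67.7 0.1 16 64.25
```

```text
t 25.13 pos [664.6 -15.8  20.4] grasp pt in bracket 68.91 0.74 yaw 64.27 tilt [ 3.59 -0.59] F along/lat -0.1 0.0 Fz -0.3 op 0.400
dx -0.07 dy -0.15 dz 0.43 twist 0.02
```

>>> arm_command([
  {"claw": 0.4,"dx": -0.07,"dy": -0.1,"dz": 0.25,"twist": 0},
  {"claw": 0.4,"dx": -0.07,"dy": -0.1,"dz": 0.25,"twist": 0},
  {"claw": 0.4,"dx": -0.07,"dy": -0.1,"dz": 0.25,"twist": 0},
])

```text
time_s: 25.38
position: [0.6645, -0.0161, 0.0193]
tcp_rot: [[0.434, 0.899, 0.065], [0.901, -0.434, -0.011], [0.019, 0.063, -0.998]]
force: [0.7, -1.2, 1.7]
opening: 0.401
```

```bash
python3 gg.py 67.7 0.1 18 64.25
```

```text
t 25.38 pos [664.5 -16.1  19.3] grasp pt in bracket 68.89 0.39 yaw 64.28 tilt [ 3.73 -0.62] F along/lat 1.1 -0.7 Fz 1.7 op 0.401
dx -0.03 dy -0.13 dz 0.12 twist 0.03
```

>>> arm_command([
  {"claw": 0.4,"dx": -0.03,"dy": 0,"dz": 0,"twist": 0},
  {"claw": 0.4,"dx": -0.03,"dy": 0,"dz": 0,"twist": 0},
])

```text
time_s: 25.55
position: [0.6649, -0.0165, 0.0201]
tcp_rot: [[0.434, 0.898, 0.067], [0.901, -0.434, -0.011], [0.019, 0.065, -0.998]]
force: [0.1, 0.4, -0.6]
opening: 0.399
```

```bash
python3 gg.py 67.7 0.1 18 64.25; python3 -c "
from rig import bot
s=bot.read_state();print(s['force'],s['moment'],s['qvel'].round(2))"; python3 pic.py scene s6 280 90 440 210 5
```

```text
t 25.55 pos [664.9 -16.5  20.1] grasp pt in bracket 69.41 0.18 yaw 64.28 tilt [ 3.81 -0.63] F along/lat -0.1 0.4 Fz -0.6 op 0.399
dx -0.01 dy -0.18 dz 0.20 twist 0.03
[ 0.11902664  0.44092703 -0.5649044 ] [-0.02994442  0.07782964  0.01696624] [-0.01  0.41  0.12  0.21 -0.07  0.07]
```

View pics/s6.png

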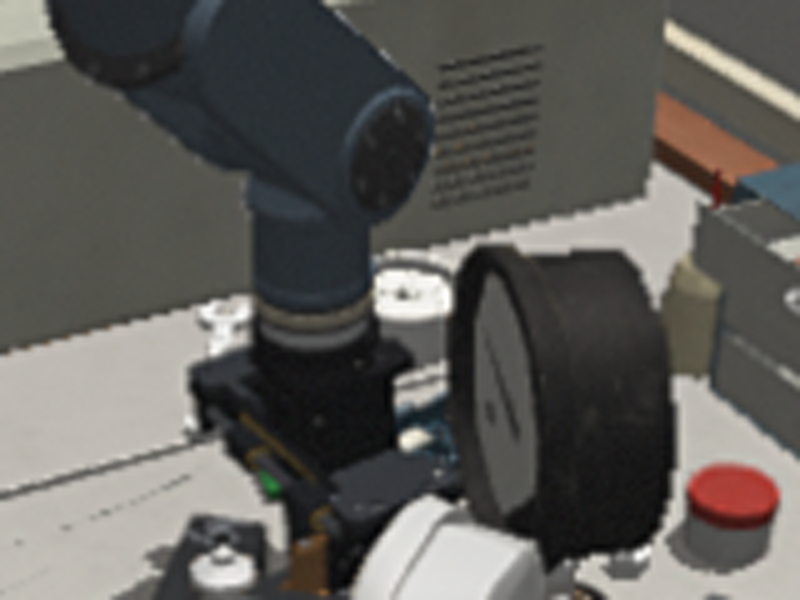

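No contact force, and the grasp point is centred (0.18 mm lateral, yaw 64.28°). Close, then press gently.

>>> arm_command([
  {"claw": 0,"dx": 0,"dy": 0,"dz": 0.1,"twist": 0},
  {"claw": 0,"dx": 0,"dy": 0,"dz": 0.1,"twist": 0},
  {"claw": 0,"dx": 0,"dy": 0,"dz": 0.1,"twist": 0},
  {"claw": 0,"dx": 0,"dy": 0,"dz": 0.1,"twist": 0},
  {"claw": 0,"dx": 0,"dy": 0,"dz": 0.1,"twist": 0},
])

```text
time_s: 26.02
position: [0.6648, -0.0168, 0.019]
tcp_rot: [[0.434, 0.899, 0.066], [0.901, -0.434, -0.012], [0.018, 0.064, -0.998]]
force: [-0.5, 0.0, -0.9]
opening: 0.16
```

```bash
python3 gg.py 67.7 0.1 18 64.25
```

```text
t 26.02 pos [664.8 -16.8  19. ] grasp pt in bracket 69.43 -0.13 yaw 64.29 tilt [ 3.78 -0.66] F along/lat -0.5 -0.2 Fz -0.9 op 0.160
dx 0.02 dy -0.18 dz 0.08 twist 0.04
```

>>> arm_command([
  {"claw": 0,"dx": 0.04,"dy": -0.08,"dz": 0.03,"twist": 0},
  {"claw": 0,"dx": 0.04,"dy": -0.08,"dz": 0.03,"twist": 0},
  {"claw": 0,"dx": 0.04,"dy": -0.08,"dz": 0.03,"twist": 0},
])

```text
time_s: 26.27
position: [0.6648, -0.0167, 0.0189]
tcp_rot: [[0.433, 0.899, 0.067], [0.901, -0.434, -0.012], [0.018, 0.066, -0.998]]
force: [0.5, -2.8, 1.8]
opening: 0.159
```

```bash
python3 gg.py 67.7 0.1 18 64.25
```

```text
t 26.27 pos [664.8 -16.7  18.9] grasp pt in bracket 69.38 0.02 yaw 64.31 tilt [ 3.85 -0.71] F along/lat 1.7 -2.3 Fz 1.8 op 0.159
dx 0.01 dy -0.17 dz 0.08 twist 0.06
```

>>> arm_command([
  {"claw": 0,"dx": 0,"dy": -0.12,"dz": 0,"twist": 0.04},
  {"claw": 0,"dx": 0,"dy": -0.12,"dz": 0,"twist": 0.04},
  {"claw": 0,"dx": 0,"dy": -0.12,"dz": 0,"twist": 0.04},
])

```text
time_s: 26.52
position: [0.6646, -0.0167, 0.019]
tcp_rot: [[0.434, 0.898, 0.069], [0.901, -0.434, -0.013], [0.018, 0.068, -0.998]]
force: [1.9, -3.1, -0.4]
opening: 0.165
```

```bash
python3 gg.py 67.7 0.1 18 64.25
```

```text
t 26.52 pos [664.6 -16.7  19. ] grasp pt in bracket 69.17 -0.09 yaw 64.27 tilt [ 3.96 -0.75] F along/lat 3.1 -2.0 Fz -0.4 op 0.165
dx 0.02 dy -0.15 dz 0.09 twist 0.02
```

>>> arm_command([
  {"claw": 0,"dx": -0.02,"dy": -0.1,"dz": 0,"twist": 0.02},
  {"claw": 0,"dx": -0.02,"dy": -0.1,"dz": 0,"twist": 0.02},
  {"claw": 0,"dx": -0.02,"dy": -0.1,"dz": 0,"twist": 0.02},
])

```text
time_s: 26.77
position: [0.6644, -0.0167, 0.0192]
tcp_rot: [[0.434, 0.898, 0.071], [0.901, -0.435, -0.014], [0.019, 0.07, -0.997]]
force: [3.1, -3.1, -0.1]
opening: 0.156
```

```bash
python3 gg.py 67.7 0.1 18 64.25
```

```text
t 26.77 pos [664.4 -16.7  19.2] grasp pt in bracket 68.96 -0.2 yaw 64.25 tilt [ 4.06 -0.78] F along/lat 4.2 -1.4 Fz -0.1 op 0.156
dx 0.03 dy -0.13 dz 0.11 twist -0.00
```

Good: 4.2 N along the axis, 1.4 N lateral. Release and withdraw.

>>> arm_command([
  {"claw": 0.35,"dx": 0,"dy": 0,"dz": 0,"twist": 0},
  {"claw": 0.35,"dx": 0,"dy": 0,"dz": 0,"twist": 0},
  {"claw": 0.35,"dx": 0,"dy": 0,"dz": 0,"twist": 0},
  {"claw": 0.35,"dx": 0,"dy": 0.2,"dz": -3,"twist": 0},
  {"claw": 0.35,"dx": 0,"dy": 0.4,"dz": -6,"twist": 0},
  {"claw": 0.35,"dx": 0,"dy": 0.6,"dz": -9,"twist": 0},
  {"claw": 0.35,"dx": 0,"dy": 0.8,"dz": -12,"twist": 0},
  {"claw": 0.35,"dx": 0,"dy": 0.8,"dz": -12,"twist": 0},
])

```text
time_s: 27.43
position: [0.6664, -0.0185, 0.1459]
tcp_rot: [[0.434, 0.897, 0.081], [0.901, -0.434, -0.015], [0.022, 0.08, -0.997]]
force: [1.2, -0.4, -0.3]
opening: 0.348
```

>>> arm_command([
  {"claw": 0.35,"dx": 20,"dy": -18,"dz": 0,"twist": 0},
  {"claw": 0.35,"dx": 20,"dy": -18,"dz": 0,"twist": 0},
  {"claw": 0.35,"dx": 20,"dy": -18,"dz": 0,"twist": 0},
  {"claw": 0.35,"dx": 20,"dy": -18,"dz": 0,"twist": 0},
  {"claw": 0.35,"dx": 20,"dy": -18,"dz": 0,"twist": 0},
  {"claw": 0.35,"dx": 20,"dy": -18,"dz": 0,"twist": 0},
  {"claw": 0.35,"dx": 20,"dy": -18,"dz": 0,"twist": 0},
  {"claw": 0.35,"dx": 20,"dy": -18,"dz": 0,"twist": 0},
])

```text
time_s: 28.1
position: [0.5881, 0.2445, 0.1349]
tcp_rot: [[0.429, 0.9, 0.077], [0.903, -0.429, -0.013], [0.021, 0.076, -0.997]]
force: [0.3, -0.6, -1.0]
opening: 0.352
```

```bash
for i in 10 11; do python3 pic.py top t$i 250 120 410 240 5; python3 fin.py pics/t${i}_full.png;done; python3 go.py 700 0 135 64.3
```

```text
[[640.1, 45.7], [611.8, 35.8], [600.3, -36.9], [590.4, -8.6]]
[601.07  13.63] -25.73 [-25.69 -25.63 -25.76 -25.8 ]
hollow 28.35 rel yaw 0.40 mid in bracket [-79.87   0.3 ]
nose 28.23 rel yaw -0.94 mid in bracket [67.72 -0.32]
[[640.1, 45.7], [611.8, 35.9], [600.3, -36.9], [590.3, -8.7]]
[601.04  13.65] -25.79 [-25.83 -25.48 -25.76 -25.84]
hollow 28.28 rel yaw 0.47 mid in bracket [-79.83   0.21]
nose 28.17 rel yaw -0.84 mid in bracket [67.75 -0.25]
t 28.20 pos [590.3 240.6 135.1] yaw 64.42 tilt 4.52,-0.89 op 0.350 F [ 0.7 -0.2  0.3] M [0.02 0.01 0.03]
dx -16.96 dy 20.25 dz 1.25 twist 0.1  dist 264 j [ 13.  36.  88.  -2.  52. -50.]
```

View pics/t11.png

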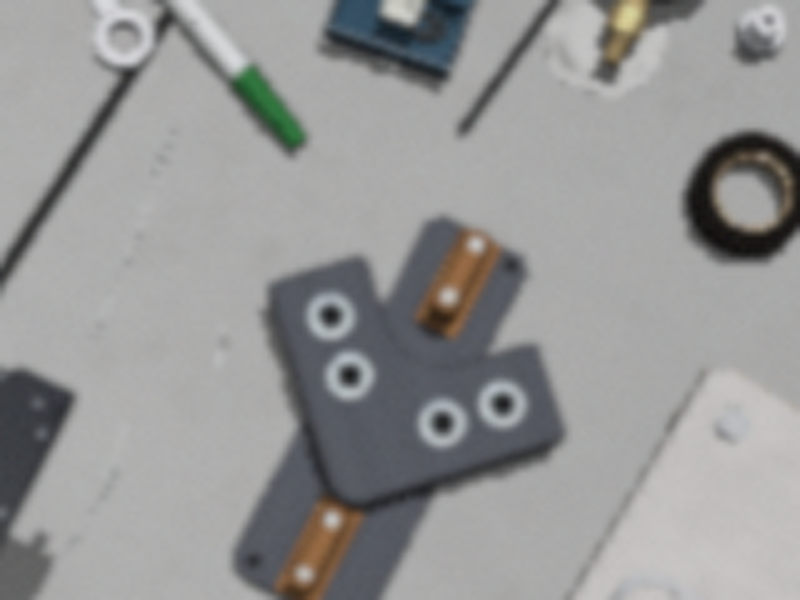

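Three independent seatings give the same reading within 0.1°, so the −0.9° is most likely a bias of the screw highlights and the nose is at its stop. A last check that nothing else moved, then I hand in.

Run:
```python
import cv2,numpy as np
a=cv2.imread("pics/top0.png");b=cv2.imread("pics/t11_full.png")
d=(cv2.absdiff(cv2.GaussianBlur(a,(3,3),0),cv2.GaussianBlur(b,(3,3),0)).max(2)>35).astype(np.uint8)
N,l,st,c=cv2.connectedComponentsWithStats(d)
for i in range(1,N):
    if st[i,4]>8: print(st[i],c[i].round())
from rig import bot
print(bot.hand_in())
```

```text
[260 145  32  34 717] [275. 162.]
[    0   153   265   247 20921] [170. 289.]
[327 164  28  29 545] [340. 179.]
[142 169  10  50 380] [147. 194.]
[236 181   4   4  13] [238. 182.]
[297 208  38  38 744] [314. 229.]
[ 144  317   80   38 1196] [183. 335.]
[154 336  16   6  21] [162. 339.]
[186 352  29  17 163] [204. 360.]
[216 362   6   3  11] [219. 363.]
[  0 391  23   9 120] [  8. 396.]
[220 396   9   4  25] [224. 398.]
the job is handed in; nothing more can be done
None
```

I gauged the bracket straight ahead with hollow_small on its outside corner and nose_large in its inside fillet, and handed the job in at about 28 s. Its tight outside corner and wide inside fillet identified it as bracket_q.

I lifted each template over and set it down about 15 mm short. I then slid it flat up to its curve until it stopped, pressing with up to about 6 N and staying under the 10 N that would move the bracket. hollow_large and nose_small were never touched.

Last checks:
- **Bracket:** the camera showed it unmoved, within about 0.1 mm and 0.2°.
- **hollow_small:** it measured within 0.3 mm of home and 0.4–0.5° of square, which is about the measuring noise.
- **nose_large:** its depth was right within 0.1 mm and it sat about 0.3 mm to one side.
    - **Squareness:** its screw line read about 0.9° off square, while its bar and plate edges read within about 0.6°.
    - **Repeat seatings:** the screw reading stayed the same after a grip, a push from behind and a second grip. I took it as a measuring bias, but could not confirm that.
- **Bystanders:** comparing the first and last pictures, only the two templates and the arm had changed. The arm hid hollow_large's corner of the bench and the 13 mm spanner in the last picture, so I did not see those at the end.
- **Tool tilt:** the tool had drifted to about 4.5° of tilt by the end.

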